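# Lock the specimen boxes in the bench press and rack them

## Robot

A 7-joint arm with a two-finger parallel gripper is mounted at the origin on the work surface. World frame = base frame: x ahead of the robot, y to its left, z up, the work surface at z = 0. Lengths are in m, angles in rad, forces in N, time in s.
With the tool pointing down it reaches from about 0.425 to 1.025 m from the base axis. Payload 9.4 kg.
Tool frame: the origin (TCP) lies at the very end of the fingers, on their centre line; the grasp point (between the pads) lies 19 mm behind it (robot.grip_point_offset is the distance from the TCP to the grasp point, in m); z points along the fingers, y is the line along which they close (so a half turn about z gives the same grasp; the last joint's range is limited). The gripper opens to 93 mm and grips with 3 to 60 N. Pads are 15 mm wide; open, the fingers measure 128 mm over their backs; the gripper's body (75 mm by 188 mm) begins 65 mm behind the grasp point.
Start: joints at [1.187, 0.599, -0.003, 1.599, 0.002, 0.943, -0.08], TCP at [0.219, -0.691, 0.219] pointing down, gripper open.
Joint ranges: [-2.57, 2.57], [-0.35, 1.97], [-1.29, 1.29], [0.11, 2.56], [-1.05, 4.19], [0.11, 1.86], [-2.63, 2.63]. Speed limits (rad/s): [2.22, 2.22, 3.01, 3.01, 3.14, 3.14, 3.14].

## Interface

Orientations are given as a 3x3 rotation matrix whose columns are the frame's x, y, z axes.
In Python, from rig import robot gives the robot as it stands.
- The arm moves only by the tool arm_command, never from a script. Its argument "series" is a list that holds one entry, the list of rows, each a list of 7 numbers: the turn, a rotation vector about the tool's x, y, z each as a share of 6 degrees, from -1 to 1, then the shift along the tool's x, y, z each as a share of 0.05 m, from -1 to 1, then the opening, from 0 (shut) to 1 (fully open). A call has 1 to 10 rows; each row shifts and turns the commanded pose from where the row before left it, along the tool's axes as they then stand; what a row does not reach is not made up. A row lasts 1/10 s, in which the tool goes at most 50 mm and 8.59 degrees, less where a joint would pass 70% of its speed; a pose out of reach is approached as far as the arm can. A call with a number of a shift or a turn outside -1 to 1 is refused whole. A call with a gripper value outside its range is refused whole. The fingers move at their own pace and stop on an object; the grip force is fixed at half the most. Time passes only in rows, so rows that do not move let the fingers close. It gives the time, the measured TCP pose, the force, the opening and the grip force at its end, in the units of the state.
- robot.get_obs(): the state, without advancing time (a new reading comes with each control period).
- robot.get_image(name): name is "scene" or "top" or "wrist"; returns (picture, depth): 400x640x3 uint8, red, green, blue; 400x640 float32, m along the optical axis (not along the pixel's ray), 0 where there is no reading.
- robot.camera_params(name): a dict with "fx", "fy", "cx", "cy" (pixels), "rvec" (rotation vector, rad) and "tvec" (3), from world to camera coordinates, as OpenCV has them. Camera axes: x right, y down, z forward; pixel columns grow to the right and rows downward; lengths in m; the calibration is good to about 2 mm. The wrist camera is an equidistant fisheye: a pixel r from the principal point sees the ray r / f radians off the axis. A picture is of the moment at which its call begins: read the wrist's pose just before it. camera_params takes no time and is no camera call; for the wrist camera it gives the pose at the moment of the call.
- robot.job_done(): hands the job in; it is judged then, once.
The state is a dict: "clock": time; "joint_positions": joint angles; "qd": joint speeds; "effort": joint torques, N m; "tool_pos": TCP position; "ee_rot": TCP orientation; "force": force on the tool from outside, world axes, zero at the start; "moment": the same for the moment, N m; "gripper_width": opening from 0.0 (shut) to 1.0 (fully open); "finger_force": force on a finger pad.
Only numpy, scipy, OpenCV 4.12 (cv2) and the standard library are available. Lean on these libraries where they do the work, as an engineer would, in place of code of your own. Each camera call takes 0.05 s, during which the arm holds its last target. There are 200 camera calls.

## Task

Lock every specimen box waiting on the white mat and put it away: slide it stud end first under the head of the bench press until it meets the back stop, push the plunger fully down so that its red stud is driven home (only ever in the press, never with the fingers), draw it out again, and slide it stud end first into a free bay of the rack, all the way in. There may be two or three boxes; leave them flat and released in the rack with the plunger up, and leave the other things on the bench where they are.

Things in the scene. Friction and masses are not known exactly. Their poses are not given: they have to be found in the camera images.
- box_white: specimen box with a white lid (pale body), 150 x 44 x 40 mm, 130 to 230 g; origin: centre of its underside; x runs along its length towards the red stud end, z up. A red locking stud (14 mm across) stands 6 mm proud of the lid, 25 mm from the +x end. The ribbed handle end is the -x end. May be absent
- stud_white (a joint): red locking stud in the white-lidded box: 0 = 6 mm proud, 0.006 = flush with the lid; it needs about 6 N and stays where it is pushed. A reading of it is only good to about 1 mm
- stud_white_top (a point): centre of the top face of that stud (white-lidded box)
- box_yellow: specimen box with a yellow lid (pale body), 150 x 44 x 40 mm, 130 to 230 g; origin: centre of its underside; x runs along its length towards the red stud end, z up. A red locking stud (14 mm across) stands 6 mm proud of the lid, 25 mm from the +x end. The ribbed handle end is the -x end. May be absent
- stud_yellow (a joint): red locking stud in the yellow-lidded box: 0 = 6 mm proud, 0.006 = flush with the lid; it needs about 6 N and stays where it is pushed. A reading of it is only good to about 1 mm
- stud_yellow_top (a point): centre of the top face of that stud (yellow-lidded box)
- box_green: specimen box with a green lid (pale body), 150 x 44 x 40 mm, 130 to 230 g; origin: centre of its underside; x runs along its length towards the red stud end, z up. A red locking stud (14 mm across) stands 6 mm proud of the lid, 25 mm from the +x end. The ribbed handle end is the -x end. May be absent
- stud_green (a joint): red locking stud in the green-lidded box: 0 = 6 mm proud, 0.006 = flush with the lid; it needs about 6 N and stays where it is pushed. A reading of it is only good to about 1 mm
- stud_green_top (a point): centre of the top face of that stud (green-lidded box)
- press: grey bench press with an orange band, fixed. Origin on the bench under the plunger axis; its lane opens to its -x, z up. Base plate 12 mm thick, x -105 to +135 mm, 130 mm wide. Overhanging head 56 mm wide, x -26 to +105 mm, underside 85 mm and top 140 mm above the bench, on a column at x +50 to +105 mm. Black rubber back stop, face at x +25 mm, across the lane
- nest (a point): where the underside centre of a box lies when it is pushed in against the back stop, its stud then under the plunger: on the press bed, 12 mm above the bench, 50 mm in front of the plunger axis. The lane: two aluminium rails 20 mm high, 50 mm apart, press x -45 to +25 mm, mouth flared to 75 mm at x -72 mm
- plunger (a joint): press plunger: 0 = up, 0.0135 = down at its stop; spring 3 N at the top, 6 N at the stop (about 12 N with a stud under it). Raised, its 22 mm pad is 66 mm above the bench (8 mm above a proud stud in the lane); at the stop it leaves the stud within 0.5 mm of flush. Springs back up
- plunger_top (a point): top of the black palm knob on the plunger (knob 52 mm across), 195 mm above the bench when up
- rack: three-bay rack, white with blue bay walls and a clear roof, fixed, 110 deep (x) x 242 wide (y) x 70 mm high; origin: centre of its underside; bays open to its -x. Floor 4 mm thick, bays 54 mm wide, 54 mm high and 95 mm deep, centred at rack y = -74, 0 and +74 mm, walls 20 mm, roof 12 mm thick over the full depth. A box pushed home leaves 55 mm of its handle end standing out
- mat: white bench mat on which the boxes wait, 290 (x) x 320 (y) x 3 mm, fixed; origin: on its underside, 35 mm to the +x side of the middle. Stands on the left or the right of the press, the rack on the other side
- marker: blue-capped marker lying on the mat, 135 x 13 mm; origin: centre of its underside; leave alone
- amber: small amber jar on the mat, 52 mm across, 90 mm high; origin: centre of its underside; leave alone
- flask_a: conical glass flask, 82 mm across, 140 mm high; origin: centre of its underside; leave alone
- flask_b: conical glass flask, 70 mm across, 119 mm high; origin: centre of its underside; leave alone
- beaker: glass beaker, 72 mm across, 95 mm high; origin: centre of its underside; leave alone
- tipbox: blue pipette tip box, 85 x 122 x 67 mm; origin: centre of its underside; leave alone
- film_carton: white and yellow carton, 110 x 120 x 115 mm; origin: centre of its underside; leave alone
- reagent: clear bottle with blue cap, 70 mm across, 160 mm high; origin: centre of its underside; leave alone
There are look-alikes about, which are no part of the job. What is shaped like the box_green but blue or pink is not meant.

How it is judged:
By the outcome, as a careful person would: the job done as asked, in the order asked, and still so for the second after the job is handed in, with the robot touching nothing.
Of box_white, box_yellow, box_green only 2 to 3 are there at a start; the rules pass over those that are not, and their reading is None.
At some moment in a run one of box_white, box_yellow, box_green may be knocked a few centimetres aside while the robot is not near it.
Once in a run the grip may slacken for a moment while it holds something.
It also fails if it takes over 210 s, if anything falls off the work surface, if the arm or the gripper's body presses on something with over 40 N, if the wrist force passes 120 N, or if a joint passes its speed limit or range.

## Working session

There is one attempt and no reset: what is moved stays moved. The work goes in short steps, Python scripts to look and compute and a tool call to move; the robot and the scene stay as the last step left them, time stands still between calls to the robot, and variables do not carry over. Pictures are saved under pics/ and viewed, at most 14 in all, crops included, and the job is handed in when it is done.

Besides the shell and the picture viewer there is one more tool, called by a JSON object that holds its "api" and its "payload". arm_command: Moves the arm, as the interface text tells. Shift numbers are shares of 0.05 m and turn numbers shares of 6 degrees, none past 1 either way. Its arguments: {"type":"object","properties":{"series":{"type":"array","items":{"type":"array","items":{"type":"array","items":{"type":"number"}}}}},"required":["series"]}

```bash
ls; mkdir -p pics; python3 - <<'E'
from rig import robot
import cv2,numpy as np
o=robot.get_obs();print({k:np.round(v,3).tolist() for k,v in o.items()})
for n in("scene","top"):
    im,d=robot.get_image(n);cv2.imwrite(f"pics/{n}0.png",im[:,:,::-1]);np.save(f"pics/{n}0.npy",d)
    print(n,robot.camera_params(n))
E
```

```text
pics
{'clock': 0.0, 'joint_positions': [1.187, 0.6, -0.003, 1.6, 0.002, 0.943, -0.08], 'qd': [-0.0, -0.001, 0.0, 0.001, -0.001, 0.001, -0.0], 'effort': [0.0, -76.507, 1.498, -25.235, -0.052, 0.017, 0.0], 'tool_pos': [0.219, -0.691, 0.218], 'ee_rot': [[0.953, 0.302, -0.001], [0.302, -0.953, 0.001], [-0.0, -0.002, -1.0]], 'force': [0.444, 0.11, 0.104], 'moment': [-0.02, -0.035, 0.009], 'finger_force': 0.0, 'gripper_width': 1.001}
scene {'fx': 511.677176148318, 'fy': 511.677176148318, 'cx': 313.8840016001278, 'cy': 198.79313619925793, 'rvec': array([ 1.48198432,  2.29674793, -0.732711  ]), 'tvec': array([ 0.20468281, -0.31981756,  2.02421994])}
top {'fx': 405.1836217631753, 'fy': 405.1836217631753, 'cx': 313.0480899933895, 'cy': 193.85719904114, 'rvec': array([ 2.16166078, -2.04485818,  0.21561418]), 'tvec': array([-0.01728142,  0.55655256,  1.46000736])}
```

View pics/top0.png

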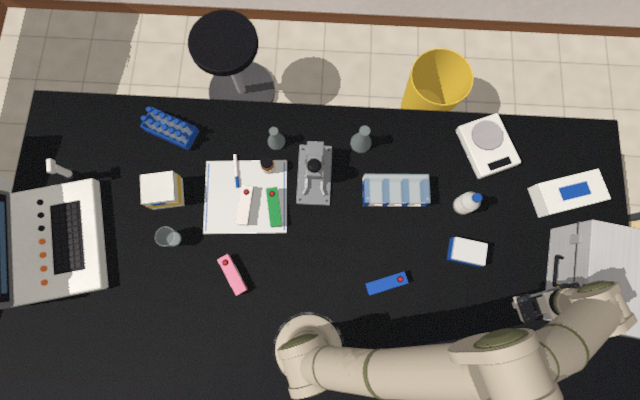

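View pics/scene0.png

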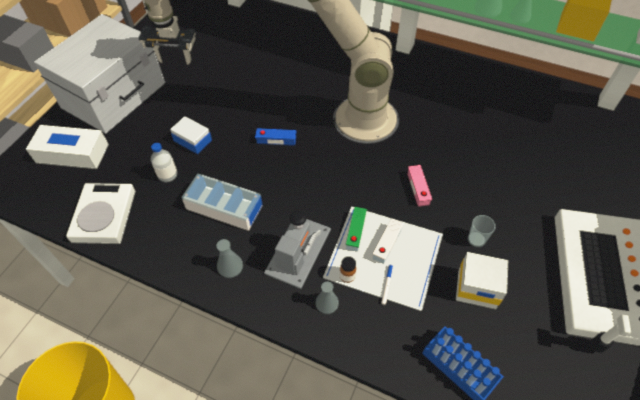

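The top view shows the mat at (245,197), with the white box (stud at about 247,191) and the green box (stud at about 273,193). The marker is at (237,170) and the amber jar at (266,165). The press is at (314,170) and the rack at (396,190). I'll enlarge the crop next.

```bash
cat >h.py <<'E'
import numpy as np,cv2
from rig import robot
def cam(n):
    p=robot.camera_params(n);R=cv2.Rodrigues(p["rvec"])[0];return p,R,p["tvec"]
def onz(n,u,v,z):
    p,R,t=cam(n);r=R.T@np.array([(u-p["cx"])/p["fx"],(v-p["cy"])/p["fy"],1]);c=-R.T@t
    return c+r*(z-c[2])/r[2]
def proj(n,X):
    p,R,t=cam(n);q=R@np.array(X)+t;return p["fx"]*q[0]/q[2]+p["cx"],p["fy"]*q[1]/q[2]+p["cy"]
def cloud(n,d):
    p,R,t=cam(n);v,u=np.indices(d.shape);c=np.stack([(u-p["cx"])/p["fx"]*d,(v-p["cy"])/p["fy"]*d,d],-1)
    X=(c-t)@R;X[d<=0]=np.nan;return X
E
python3 - <<'E'
from h import *
im=cv2.imread("pics/top0.png")
cv2.imwrite("pics/c1.png",cv2.resize(im[125:245,195:355],None,fx=5,fy=5,interpolation=cv2.INTER_CUBIC))
cv2.imwrite("pics/c2.png",cv2.resize(im[160:220,350:440],None,fx=8,fy=8,interpolation=cv2.INTER_CUBIC))
X=cloud("top",np.load("pics/top0.npy"))
for u,v in((247,215),(273,215),(280,195),(314,165),(300,190),(396,190),(372,190),(50,250)):print(u,v,np.round(X[v,u],3))
E
```

```text
247 215 [0.466 0.257 0.041]
273 215 [0.471 0.159 0.043]
280 195 [0.558 0.143 0.   ]
314 165 [0.631 0.014 0.192]
300 190 [0.579 0.066 0.015]
396 190 [ 0.586 -0.295  0.071]
372 190 [ 0.581 -0.205  0.071]
50 250 [0.295 0.963 0.057]
```

View pics/c1.png

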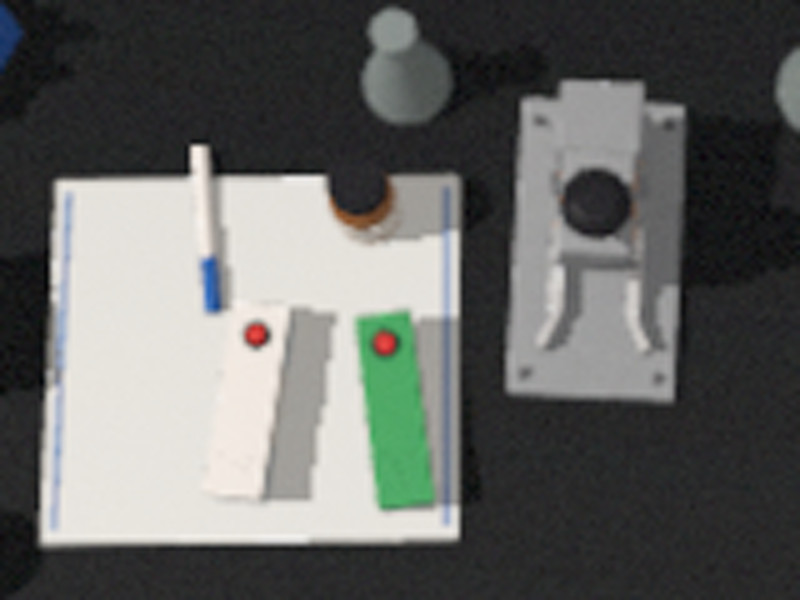

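View pics/c2.png

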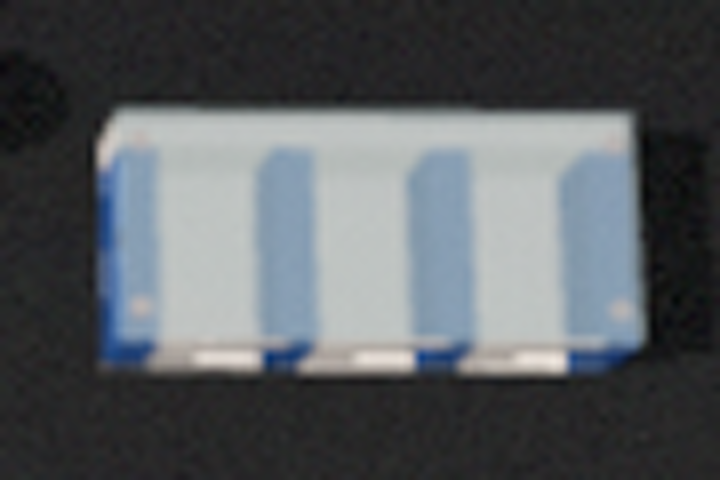

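The crop shows the white box lid at (203–290, 302–500) and the green one at (357–435, 310–510). The press lane opens downward in the image, towards the robot. All three rack bays look empty and also open downward.

```bash
python3 - <<'E'
from h import *
X=cloud("top",np.load("pics/top0.npy"))
def fit(P):
    c,s,a=cv2.minAreaRect(P.astype(np.float32)*1000);return np.round(c,1),np.round(s,1),round(a,2)
def dm(lo,hi,u0,u1,v0,v1):
    S=X[v0:v1,u0:u1].reshape(-1,3);S=S[(S[:,2]>lo)&(S[:,2]<hi)];return S
for nm,a in dict(white=(.036,.05,234,256,183,228),green=(.036,.05,264,284,183,228),rack=(.063,.08,355,435,165,215),base=(.007,.02,290,335,140,210),head=(.13,.15,300,330,138,185),knob=(.185,.21,300,330,140,190)).items():
    S=dm(*a);print(nm,len(S),fit(S[:,:2]),np.round(S.mean(0),4))
C=dict(white=(.043,[(237,302),(290,308),(265,500),(203,493)]),green=(.043,[(357,318),(410,310),(435,503),(380,510)]),press=(.012,[(522,97),(687,105),(675,402),(505,393)]))
for k,(z,c) in C.items():
    P=np.array([onz("top",195+u/5-.4,125+v/5-.4,z)[:2] for u,v in c]);print(k,np.round(P,4).tolist(),P.mean(0).round(4),fit(P),np.linalg.norm(P-np.roll(P,1,0),axis=1).round(3))
for z,c in((.07,[(118,108),(634,110),(645,345),(118,347)]),):
    P=np.array([onz("top",350+u/8-.44,160+v/8-.44,z)[:2] for u,v in c]);print("rack",np.round(P,4).tolist(),P.mean(0).round(4),fit(P))
for n,u,v,z in(("sw",256,334,.049),("sg",386,342,.049),("knob",596,203,.195),("railL",558,268,.032),("railR",630,268,.032),("flareL",540,347,.032),("flareR",655,350,.032)):print(n,onz("top",195+u/5-.4,125+v/5-.4,z).round(4))
E
```

```text
white 441 (array([506.5, 270.1]), array([ 45.1, 150.1]), 86.91) [0.5061 0.2703 0.0428]
green 441 (array([505.3, 159.2]), array([149. ,  43.8]), 11.43) [0.504  0.1586 0.0429]
rack 1864 (array([ 595.8, -299.8]), array([113.4, 242.9]), 1.79) [ 0.5951 -0.2987  0.0696]
base 1124 (array([641.3,  26.6]), array([267.5, 167.4]), 3.29) [0.6226 0.0143 0.012 ]
head 391 (array([672.3,  12.9]), array([131.7,  58.5]), 2.96) [0.6851 0.0139 0.1402]
knob 151 (array([633.8,  13.7]), array([47.5, 48.3]), 80.54) [0.6329 0.0137 0.1918]
white [[0.5799, 0.2864], [0.5774, 0.2456], [0.4295, 0.2514], [0.4322, 0.2981]] [0.5048 0.2704] (array([504.8, 270.5]), array([ 46.9, 148.1]), 86.72) [0.148 0.041 0.148 0.047]
green [[0.5724, 0.194], [0.5809, 0.1541], [0.4343, 0.1244], [0.4268, 0.165]] [0.5036 0.1594] (array([503.5, 159.5]), array([149.6,  41.3]), 11.47) [0.148 0.041 0.15  0.041]
press [[0.7666, 0.0816], [0.7671, -0.0498], [0.5267, -0.0517], [0.5265, 0.0795]] [0.6468 0.0149] (array([646.7,  15. ]), array([240.9, 131.4]), 0.43) [0.24  0.131 0.24  0.131]
rack [[0.6451, -0.1748], [0.6574, -0.417], [0.5449, -0.4216], [0.5305, -0.1781]] [ 0.5945 -0.2979] (array([ 594. , -297.6]), array([114.6, 245. ]), 2.91)
sw [0.5545 0.2685 0.049 ]
sg [0.5537 0.1697 0.049 ]
knob [0.6289 0.0145 0.195 ]
railL [0.6229 0.0439 0.032 ]
railR [ 0.6259 -0.0115  0.032 ]
flareL [0.5599 0.0539 0.032 ]
flareR [ 0.5624 -0.034   0.032 ]
```

White is at about (.506, .270), yaw −3.1°, and green at about (.505, .159), yaw +11.4°. The lid heights (43 mm) and footprints match the given sizes. The press axis is at about (.632, .014), and the rack at about (.595, −.299). Next I'll write a move helper and get moving.

```bash
cat >>h.py <<'E'
from scipy.spatial.transform import Rotation as Ro
def go(*wps):
    "waypoints (x,y,z,yaw_deg): print turn (units of 6deg) then shift (units of 50mm) in tool axes"
    o=robot.get_obs();p=np.array(o["tool_pos"]);R=np.array(o["ee_rot"])
    for x,y,z,a in wps:
        G=Ro.from_euler("z",a,degrees=True).as_matrix()@np.diag([1,-1,-1])
        print("turn",np.round(np.degrees(Ro.from_matrix(R.T@G).as_rotvec())/6,2),"shift",np.round(G.T@(np.array([x,y,z])-p)/.05,2));p=np.array([x,y,z]);R=G
E
python3 -c "
from h import *
go((.43,-.42,.26,2),(.43,-.3,.26,2))"
```

```text
turn [-0.01  0.    2.6 ] shift [ 4.41 -5.26 -0.84]
turn [0. 0. 0.] shift [ 0.08 -2.4   0.  ]
```

{"api": "arm_command", "payload": {"series": [[[0,0,0.65,0.4,0,-0.2,1],[0,0,0.65,0.5,-0.2,-0.2,1],[0,0,0.65,0.5,-0.5,-0.2,1],[0,0,0.65,0.5,-0.6,-0.24,1],[0,0,0,0.5,-0.6,0,1],[0,0,0,0.5,-0.7,0,1],[0,0,0,0.5,-0.7,0,1],[0,0,0,0.5,-0.7,0,1],[0,0,0,0.5,-0.7,0,1],[0,0,0,0.5,-0.66,0,1]]]}}

```text
clock: 1.1
tool_pos: [0.4456, -0.3982, 0.2604]
ee_rot: [[0.999, 0.035, -0.0], [0.035, -0.999, 0.0], [-0.0, -0.0, -1.0]]
force: [0.4, 0.0, 0.7]
gripper_width: 0.998
finger_force: 0.0
```

{"api": "arm_command", "payload": {"series": [[[0,0,0,0,-0.6,0,1],[0,0,0,0,-0.6,0,1],[0,0,0,0,-0.6,0,1],[0,0,0,0,-0.6,0,1],[0,0,0,0,0,0,1],[0,0,0,0,0,0,1]]]}}

```text
clock: 1.7
tool_pos: [0.441, -0.28, 0.2607]
ee_rot: [[0.999, 0.036, 0.0], [0.036, -0.999, -0.0], [0.0, 0.0, -1.0]]
force: [-0.2, -0.3, -0.5]
gripper_width: 1.002
finger_force: 0.0
```

```bash
python3 - <<'E'
from h import *
print(robot.get_obs()["tool_pos"],robot.camera_params("wrist"));go((.43,-.3,.26,2))
im,d=robot.get_image("wrist");cv2.imwrite("pics/w1.png",im[:,:,::-1]);np.save("pics/w1.npy",d)
E
```

```text
[ 0.44098742 -0.27995692  0.26070371] {'fx': 309.70691628693146, 'fy': 309.70691628693146, 'cx': 320.0690969597119, 'cy': 200.53557674172893, 'rvec': array([-2.10064564,  2.02607481,  0.29532296]), 'tvec': array([-0.29577351,  0.36621796,  0.55592242])}
turn [ 0.   -0.    0.01] shift [-0.23  0.39  0.01]
```

View pics/w1.png

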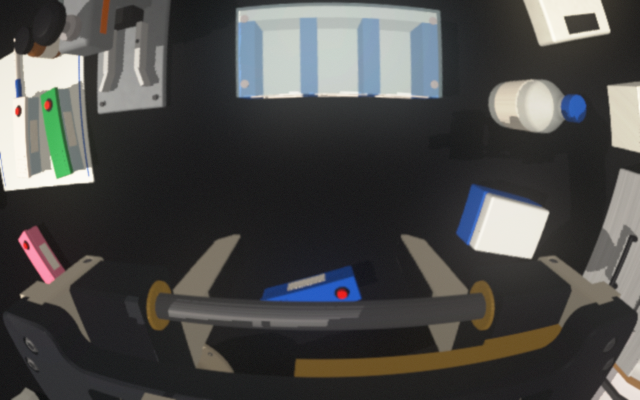

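The wrist view shows the rack at (235–442, 5–97) with all three bays free. The press lane is at upper left (mouth near 120,90), and the green and white boxes haven't moved. I'll fit the rack and press from this cloud.

```bash
cat >>h.py <<'E'
def fray(p,u,v):
    x,y=u-p["cx"],v-p["cy"];r=np.hypot(x,y)+1e-9;th=r/p["fx"];return np.stack([np.sin(th)*x/r,np.sin(th)*y/r,np.cos(th)],-1)
def wcloud(d,p):
    v,u=np.indices(d.shape);r=fray(p,u,v);R=cv2.Rodrigues(p["rvec"])[0]
    X=(r/np.maximum(r[...,2:],.05)*d[...,None]-p["tvec"])@R;X[d<=0]=np.nan;return X
def wonz(p,u,v,z):
    R=cv2.Rodrigues(p["rvec"])[0];r=R.T@fray(p,float(u),float(v));c=-R.T@p["tvec"];return c+r*(z-c[2])/r[2]
def fit(P):
    c,s,a=cv2.minAreaRect(P.astype(np.float32)*1000);return np.round(c,1),np.round(s,1),round(a,2)
E
python3 - <<'E'
from h import *
p=robot.camera_params("wrist");d=np.load("pics/w1.npy");X=wcloud(d,p)
def sel(u0,u1,v0,v1,lo,hi):
    S=X[v0:v1,u0:u1].reshape(-1,3);return S[(S[:,2]>lo)&(S[:,2]<hi)]
S=sel(220,460,0,110,.062,.078);print("rack",len(S),fit(S[:,:2]),S.mean(0).round(4))
# front edge of roof: line fit on min x per y bin
b=np.round(S[:,1]/.01).astype(int);E=np.array([(k*.01,S[b==k,0].min()) for k in np.unique(b) if (b==k).sum()>20]);E=E[2:-2]
k=np.polyfit(E[:,0],E[:,1],1);print("front edge x=",k, "yaw",-np.degrees(np.arctan(k[0])))
for u,v in((237,97),(441,97)):print(wonz(p,u,v,.07).round(4))
S=sel(90,175,0,115,.009,.016);print("base",len(S),S.min(0).round(3),S.max(0).round(3))
for u,v in((98,111),(168,106)):print("base corner",wonz(p,u,v,.012).round(4))
for u,v in((300,40),(130,80),(50,130)):print(X[v,u].round(3))
E
python3 - <<'E'
import cv2
im=cv2.imread("pics/w1.png");cv2.imwrite("pics/w1c.png",cv2.resize(im[0:120,0:180],None,fx=4.4,fy=4.4,interpolation=cv2.INTER_CUBIC))
E
```

```text
rack 18629 (array([ 596.1, -298.6]), array([112.2, 244.2]), 2.82) [ 0.5946 -0.2964  0.0715]
front edge x= [-0.04680055  0.52638587] yaw 2.679518777653547
[ 0.5356 -0.1809  0.07  ]
[ 0.5474 -0.4218  0.07  ]
base 4593 [ 0.529 -0.053  0.009] [0.698 0.079 0.016]
base corner [0.5328 0.0768 0.012 ]
base corner [ 0.53   -0.0595  0.012 ]
[ 0.603 -0.253  0.071]
[0.575 0.008 0.014]
[0.512 0.169 0.044]
```

View pics/w1c.png

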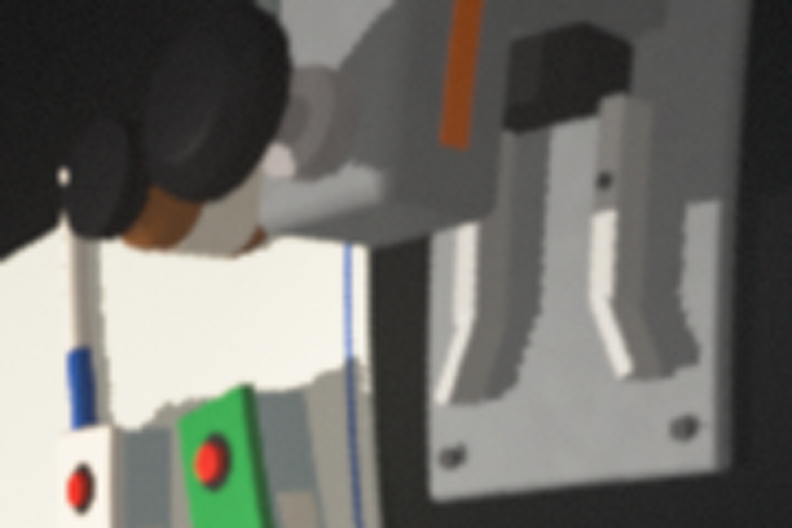

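The wrist crop shows the flared lane and the black stop, with the rail tops ending near (440,400) and (625,375). The rack is at (.596, −.298), yaw 2.7°. I'll move in front of the press for a square look, then on to green.

{"api": "arm_command", "payload": {"series": [[[0,0,0.2,0.1,-0.4,0,1],[0,0,0.1,0,-0.8,0,1],[0,0,0,0,-0.9,0,1],[0,0,0,0,-0.9,0,1],[0,0,0,0,-0.9,0,1],[0,0,0,0,-0.9,0,1],[0,0,0,0,-0.9,0,1],[0,0,0,0,-0.5,0,1],[0,0,0,0,0,0,1],[0,0,0,0,0,0,1]]]}}

```text
clock: 2.75
tool_pos: [0.4443, 0.0292, 0.2605]
ee_rot: [[1.0, 0.003, -0.0], [0.003, -1.0, -0.0], [-0.0, 0.0, -1.0]]
force: [-0.4, -0.3, -0.1]
gripper_width: 1.001
finger_force: 0.0
```

```bash
python3 - <<'E'
from h import *
import json
o=robot.get_obs();p=robot.camera_params("wrist");print(o["tool_pos"])
im,d=robot.get_image("wrist");cv2.imwrite("pics/w2.png",im[:,:,::-1]);np.save("pics/w2.npy",d)
json.dump({k:np.array(v).tolist() for k,v in p.items()},open("pics/w2.json","w"))
X=wcloud(d,p);hsv=cv2.cvtColor(im,cv2.COLOR_RGB2HSV)
def f(nm,m):
    S=X[m];print(nm,len(S),fit(S[:,:2]),S.mean(0).round(4))
ok=np.isfinite(X[...,2])&(X[...,1]<.34)&(X[...,0]>.4)
f("green",ok&(abs(hsv[...,0]-68)<14)&(hsv[...,1]>120)&(abs(X[...,2]-.043)<.008))
f("white",ok&(X[...,1]>.22)&(X[...,0]<.6)&(X[...,2]>.036)&(X[...,2]<.05))
m=ok&(abs(X[...,1]-.015)<.08)&(abs(X[...,2]-.012)<.004)&(X[...,0]<.6)&(X[...,0]>.5);f("base",m)
m=ok&(abs(X[...,1]-.015)<.06)&(abs(X[...,2]-.032)<.005)&(X[...,0]<.65);f("rails",m)
S=X[m];
for x in np.arange(.56,.625,.01):
    y=S[abs(S[:,0]-x)<.005,1];l=y[y>.015];r=y[y<.015]
    if len(l)and len(r):print(round(x,3),"rails",l.min().round(4),l.max().round(4),r.min().round(4),r.max().round(4))
cv2.imwrite("pics/w2c.png",cv2.resize(im[0:200,200:440,::-1],None,fx=3,fy=3,interpolation=cv2.INTER_CUBIC))
go((.468,.1515,.12,11.4))
E
```

```text
[0.44432117 0.02920312 0.26046531]
green 0 (array([0., 0.]), array([0., 0.]), 0.0) [nan nan nan]
white 2854 (array([505.6, 272.3]), array([ 46.1, 151.1]), 86.71) [0.5062 0.2698 0.0442]
base 4629 (array([564.2,  14.6]), array([ 71.3, 131.1]), 0.03) [0.5627 0.0161 0.0134]
rails 731 (array([602.9,  12.4]), array([83.8, 87.9]), 86.04) [0.5986 0.0179 0.0333]
0.56 rails 0.052 0.0572 -0.0269 -0.0224
0.57 rails 0.047 0.0557 -0.027 -0.0171
0.58 rails 0.0433 0.0521 -0.0231 -0.0117
0.59 rails 0.0397 0.0497 -0.0194 -0.0096
0.6 rails 0.0408 0.0497 -0.0194 -0.0097
0.61 rails 0.0409 0.0497 -0.018 -0.0103
0.62 rails 0.0409 0.0498 -0.0196 -0.0091
turn [ 0.    0.   -1.89] shift [ 0.95 -2.32  2.81]<stdin>:8: RuntimeWarning: Mean of empty slice.
  ret = um.true_divide(
```

View pics/w2c.png

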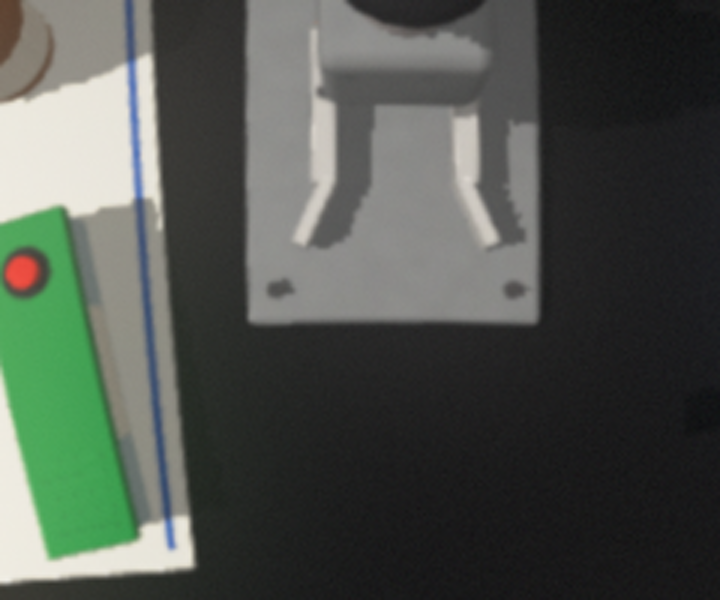

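Lane centre is at y≈.0155 with yaw≈0.2°, the base plate front edge at x≈.528, and the green box unmoved at left. Grasping green.

{"api": "arm_command", "payload": {"series": [[[0,0,-0.63,0.1,-0.4,0.2,1],[0,0,-0.63,0.2,-0.5,0.5,1],[0,0,-0.63,0.2,-0.5,0.6,1],[0,0,0,0.2,-0.5,0.6,1],[0,0,0,0.2,-0.4,0.6,1],[0,0,0,0.05,-0.02,0.31,1],[0,0,0,0,0,0,1],[0,0,0,0,0,0,1]]]}}

```text
clock: 3.6
tool_pos: [0.4765, 0.1505, 0.1198]
ee_rot: [[0.98, 0.199, -0.001], [0.199, -0.98, -0.001], [-0.001, 0.0, -1.0]]
force: [-0.6, 0.2, -0.0]
gripper_width: 0.999
finger_force: 0.0
```

```bash
cat >look.py <<'E'
from h import *
def look(tag):
    "boxes from the top camera"
    im,d=robot.get_image("top");cv2.imwrite(f"pics/{tag}.png",im[:,:,::-1]);X=cloud("top",d);hsv=cv2.cvtColor(im,cv2.COLOR_RGB2HSV).astype(int)
    ok=np.isfinite(X[...,2])&(X[...,0]>.36)&(X[...,0]<.8)&(X[...,1]<.44)&(X[...,1]>-.44)
    g=ok&(hsv[...,0]>45)&(hsv[...,0]<85)&(hsv[...,1]>100)&(hsv[...,2]>60)
    w=ok&(hsv[...,1]<60)&(hsv[...,2]>120)&(X[...,1]>.13)&(X[...,0]<.6)&(X[...,2]>.036)&(X[...,2]<.05)
    for n,m in(("green",g),("white",w)):
        if m.sum()>20:S=X[m];print(n,m.sum(),*fit(S[:,:2]),S[:,2].mean().round(4))
    return im,X
E
python3 - <<'E'
from look import *
look("t1");go((.468,.1515,.009,11.4))
E
```

```text
white 86 [491.8 286. ] [98.9 30.1] 11.15 0.043
turn [ 0.   -0.    0.01] shift [-0.17 -0.05  2.23]
```

{"api": "arm_command", "payload": {"series": [[[0,0,0,-0.16,-0.05,0.5,1],[0,0,0,0,0,0.6,1],[0,0,0,0,0,0.6,1],[0,0,0,0,0,0.42,1],[0,0,0,0,0,0.1,1],[0,0,0,0,0,0,1],[0,0,0,0,0,0,0.3],[0,0,0,0,0,0,0.3],[0,0,0,0,0,0,0.3],[0,0,0,0,0,0,0.3]]]}}

```text
clock: 4.65
tool_pos: [0.4685, 0.1522, 0.0098]
ee_rot: [[0.98, 0.2, 0.001], [0.2, -0.98, 0.0], [0.001, -0.0, -1.0]]
force: [-0.0, 0.5, 0.3]
gripper_width: 0.705
finger_force: 0.0
```

{"api": "arm_command", "payload": {"series": [[[0,0,0,0,0,0,0],[0,0,0,0,0,0,0],[0,0,0,0,0,0,0],[0,0,0,0,0,0,0]]]}}

```text
clock: 5.05
tool_pos: [0.4681, 0.1523, 0.0091]
ee_rot: [[0.98, 0.2, 0.0], [0.2, -0.98, 0.0], [0.0, -0.0, -1.0]]
force: [-0.5, 1.4, 4.2]
gripper_width: 0.47
finger_force: 30.0
```

{"api": "arm_command", "payload": {"series": [[[0,0,0,0,0,-0.2,0],[0,0,0,0,0,-0.4,0],[0,0,0,0,0,-0.4,0],[0,0,0.5,-0.2,0,0,0],[0,0,0.5,-0.2,0.2,0,0],[0,0,0.5,0,0.4,0,0],[0,0,0.38,0,0.5,0,0],[0,0,0,0,0.5,0,0],[0,0,0,0,0.5,0,0],[0,0,0,0,0.4,0,0]]]}}

```text
clock: 6.05
tool_pos: [0.4519, 0.0215, 0.0589]
ee_rot: [[1.0, 0.002, -0.002], [0.002, -1.0, -0.001], [-0.002, 0.001, -1.0]]
force: [0.0, 1.0, -2.2]
gripper_width: 0.472
finger_force: 30.0
```

```bash
python3 - <<'E'
from h import *
go((.454,.0153,.06,.2))
E
```

```text
turn [ 0.01  0.02 -0.01] shift [ 0.04  0.12 -0.02]
```

Settle there and check that the box sits straight in the grip.

{"api": "arm_command", "payload": {"series": [[[0,0,0,0,0,0,0],[0,0,0,0,0,0,0]]]}}

```text
clock: 6.25
tool_pos: [0.4526, 0.0232, 0.059]
ee_rot: [[1.0, 0.002, -0.001], [0.002, -1.0, -0.0], [-0.001, 0.0, -1.0]]
force: [-0.4, -0.1, -2.0]
gripper_width: 0.473
finger_force: 30.0
```

```bash
python3 - <<'E'
from h import *
o=robot.get_obs();p=robot.camera_params("wrist");print(o["tool_pos"],o["gripper_width"],o["finger_force"])
im,d=robot.get_image("wrist");X=wcloud(d,p);hsv=cv2.cvtColor(im,cv2.COLOR_RGB2HSV).astype(int)
print(hsv[60:200:20,320].tolist())
m=(hsv[...,0]>40)&(hsv[...,0]<85)&(hsv[...,1]>80)&(X[...,2]>0)&(X[...,2]<.15)
S=X[m];S=S[np.isfinite(S[:,2])];print(len(S))
if len(S):
    print(fit(S[:,:2]));k=np.polyfit(S[:,0],S[:,2],1);print("z slope deg",np.degrees(np.arctan(k[0])),"z at ends",np.polyval(k,[S[:,0].min(),S[:,0].max()]))
cv2.imwrite("pics/w3.png",im[:,:,::-1]);go((.454,.0153,.018,.2))
E
```

```text
[0.45257692 0.02318908 0.0590079 ] 0.4732926117992408 29.95909094810486
[[67, 164, 166], [3, 213, 236], [4, 219, 235], [67, 174, 163], [67, 180, 164], [68, 188, 163], [68, 177, 104]]
27995
(array([461. , -72.1]), array([251.8, 268.5]), 0.55)
z slope deg 10.154376131930391 z at ends [0.0506453  0.09575529]
turn [-0.    0.01  0.  ] shift [0.02 0.17 0.82]
```

View pics/w3.png

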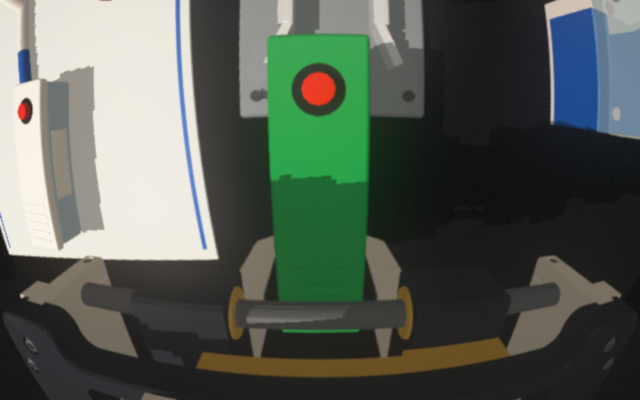

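The green box sits straight in the grip, with its stud at (318,88) and the lane just ahead. Lowering onto the bed and sliding in.

{"api": "arm_command", "payload": {"series": [[[0,0,0,0.02,0.16,0,0],[0,0,0,0,0,0.3,0],[0,0,0,0,0,0.3,0],[0,0,0,0,0,0.16,0],[0,0,0,0,0,0.04,0],[0,0,0,0,0,0,0],[0,0,0,0,0,0,0]]]}}

```text
clock: 7.0
tool_pos: [0.4544, 0.016, 0.0194]
ee_rot: [[1.0, 0.004, 0.0], [0.004, -1.0, 0.0], [0.0, -0.0, -1.0]]
force: [0.2, 0.6, -1.8]
gripper_width: 0.475
finger_force: 30.0
```

{"api": "arm_command", "payload": {"series": [[[0,0,0,0.2,0,0,0],[0,0,0,0.3,0,0,0],[0,0,0,0.3,0,0,0],[0,0,0,0.3,0,0,0],[0,0,0,0.3,0,0,0],[0,0,0,0.2,0,0,0],[0,0,0,0,0,0,0],[0,0,0,0,0,0,0]]]}}

```text
clock: 7.8
tool_pos: [0.5338, 0.0161, 0.0191]
ee_rot: [[1.0, 0.004, -0.001], [0.004, -1.0, -0.0], [-0.001, 0.0, -1.0]]
force: [-0.4, 0.4, -3.5]
gripper_width: 0.473
finger_force: 30.0
```

{"api": "arm_command", "payload": {"series": [[[0,0,0,0.1,0,0.01,0],[0,0,0,0.08,0,0,0],[0,0,0,0.05,0,0,0],[0,0,0,0,0,0,0]]]}}

```text
clock: 8.2
tool_pos: [0.545, 0.0162, 0.0184]
ee_rot: [[1.0, 0.004, -0.002], [0.004, -1.0, -0.0], [-0.002, 0.0, -1.0]]
force: [-1.6, -0.2, -1.6]
gripper_width: 0.471
finger_force: 30.0
```

{"api": "arm_command", "payload": {"series": [[[0,0,0,0.04,0,0,0],[0,0,0,0.04,0,0,0],[0,0,0,0,0,0,0]]]}}

```text
clock: 8.5
tool_pos: [0.5453, 0.0163, 0.0182]
ee_rot: [[1.0, 0.005, -0.008], [0.005, -1.0, -0.001], [-0.008, 0.001, -1.0]]
force: [-12.2, 2.0, 4.4]
gripper_width: 0.474
finger_force: 30.0
```

Contact with the stop came at TCP x=.5453 with −12 N. Easing off, releasing and rising.

{"api": "arm_command", "payload": {"series": [[[0,0,0,-0.05,0,0,0],[0,0,0,0,0,0,0.65],[0,0,0,0,0,0,0.65],[0,0,0,0,0,0,0.65],[0,0,0,0,0,0,0.65],[0,0,0,0,0,-0.3,0.65],[0,0,0,0,0,-0.7,0.65],[0,0,0,0,0,-0.9,0.65],[0,0,0,0,0,-0.9,0.65],[0,0,0,0,0,-0.9,0.65]]]}}

```text
clock: 9.5
tool_pos: [0.5471, 0.0162, 0.2055]
ee_rot: [[1.0, 0.004, 0.0], [0.004, -1.0, 0.0], [0.0, -0.0, -1.0]]
force: [0.5, 0.3, 0.7]
gripper_width: 0.651
finger_force: 0.0
```

{"api": "arm_command", "payload": {"series": [[[0,0,0,0,0,-0.6,0],[0,0,0,0.3,0,0,0],[0,0,0,0.5,0,0,0],[0,0,0,0.5,0,0,0],[0,0,0,0.4,0,0,0],[0,0,0,0,0,0,0],[0,0,0,0,0,0,0]]]}}

```text
clock: 10.2
tool_pos: [0.6317, 0.0166, 0.2332]
ee_rot: [[1.0, 0.004, -0.001], [0.004, -1.0, -0.0], [-0.001, 0.0, -1.0]]
force: [-0.4, -0.2, 0.7]
gripper_width: 0.1
finger_force: 0.0
```

```bash
python3 - <<'E'
from h import *
o=robot.get_obs();print(o["tool_pos"],o["gripper_width"])
go((.633,.0155,.197,.2))
p=robot.camera_params("wrist");im,d=robot.get_image("wrist");X=wcloud(d,p)
m=(abs(X[...,2]-.194)<.008)&(abs(X[...,0]-.632)<.06)&(abs(X[...,1]-.015)<.06);S=X[m];print(m.sum(),fit(S[:,:2]) if m.sum() else 0)
cv2.imwrite("pics/w4.png",im[:,:,::-1])
im,X=__import__("look").look("t2")
E
```

```text
[0.63167644 0.01657496 0.23316857] 0.09991631875174793
turn [0.   0.01 0.01] shift [0.03 0.02 0.72]
3151 (array([635.2,  16. ]), array([47.6, 49.5]), 29.29)
white 427 [506.2 270.4] [ 45.2 149.9] 86.67 0.0427
```

Knob centre is at (.634, .016), so I'm right above it. Going down in steps.

{"api": "arm_command", "payload": {"series": [[[0,0,0,0.04,0,0.3,0],[0,0,0,0,0,0.3,0],[0,0,0,0,0,0.1,0],[0,0,0,0,0,0.06,0],[0,0,0,0,0,0.06,0],[0,0,0,0,0,0.06,0],[0,0,0,0,0,0,0]]]}}

```text
clock: 11.0
tool_pos: [0.6342, 0.0166, 0.1896]
ee_rot: [[1.0, 0.004, -0.0], [0.004, -1.0, -0.0], [-0.0, 0.0, -1.0]]
force: [-2.2, -0.3, 3.4]
gripper_width: 0.006
finger_force: 1.4
```

{"api": "arm_command", "payload": {"series": [[[0,0,0,0,0,0.05,0],[0,0,0,0,0,0.05,0],[0,0,0,0,0,0.05,0],[0,0,0,0,0,0,0]]]}}

```text
clock: 11.4
tool_pos: [0.6344, 0.0167, 0.1826]
ee_rot: [[1.0, 0.004, 0.001], [0.004, -1.0, -0.0], [0.001, 0.0, -1.0]]
force: [-1.6, -1.0, 5.6]
gripper_width: 0.002
finger_force: 2.9
```

{"api": "arm_command", "payload": {"series": [[[0,0,0,0,0,0.04,0],[0,0,0,0,0,0.04,0],[0,0,0,0,0,0.04,0]]]}}

```text
clock: 11.7
tool_pos: [0.6347, 0.0167, 0.181]
ee_rot: [[1.0, 0.004, 0.003], [0.004, -1.0, -0.001], [0.003, 0.001, -1.0]]
force: [-19.5, -2.0, 60.5]
gripper_width: 0.005
finger_force: 30.5
```

{"api": "arm_command", "payload": {"series": [[[0,0,0,0,0,0.04,0],[0,0,0,0,0,0,0],[0,0,0,0,0,0,0]]]}}

```text
clock: 12.0
tool_pos: [0.6347, 0.0167, 0.181]
ee_rot: [[1.0, 0.004, 0.004], [0.004, -1.0, -0.001], [0.004, 0.001, -1.0]]
force: [-20.2, -2.5, 60.3]
gripper_width: 0.005
finger_force: 30.2
```

Bottomed at the stop. Raising, and backing off to inspect the stud.

{"api": "arm_command", "payload": {"series": [[[0,0,0,0,0,-0.2,0],[0,0,0,0,0,-0.4,0],[0,0,0,0,0,-0.5,0],[0,0,0,-0.4,0,-0.2,0.65],[0,0,0,-0.6,0,0,0.65],[0,0,0,-0.6,0,0,0.65],[0,0,0,-0.2,0,0.3,0.65],[0,0,0,0,0,0.6,0.65],[0,0,0,0,0,0,0.65],[0,0,0,0,0,0,0.65]]]}}

```text
clock: 13.0
tool_pos: [0.5445, 0.0164, 0.1942]
ee_rot: [[1.0, 0.004, -0.001], [0.004, -1.0, 0.0], [-0.001, -0.0, -1.0]]
force: [-0.3, 0.3, 0.4]
gripper_width: 0.558
finger_force: 0.0
```

```bash
python3 - <<'E'
from h import *
o=robot.get_obs();print(o["tool_pos"],o["gripper_width"])
p=robot.camera_params("wrist");im,d=robot.get_image("wrist")
cv2.imwrite("pics/w5.png",cv2.resize(im[0:300,220:420,::-1],None,fx=2,fy=2))
go((.545,.0163,.06,.2))
E
```

```text
[0.54454637 0.01635885 0.19419851] 0.5584031258092621
turn [-0.   -0.01  0.01] shift [-0.    0.    2.69]
```

View pics/w5.png

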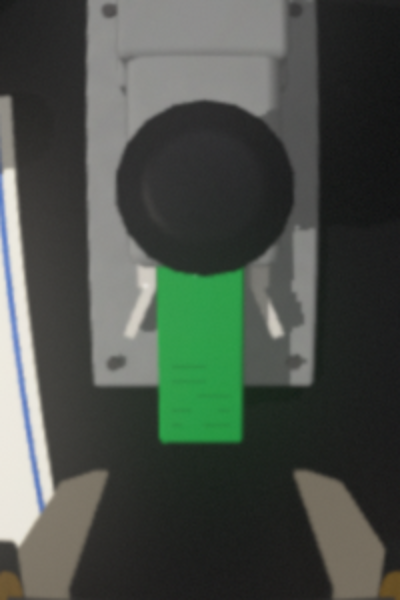

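The green box is still nested and straight, with its handle end at (200,440). The knob is back up. Re-gripping and drawing it out.

{"api": "arm_command", "payload": {"series": [[[0,0,0,0,0,0,0.75],[0,0,0,0,0,0,0.75],[0,0,0,0,0,0.6,0.75],[0,0,0,0,0,0.9,0.75],[0,0,0,0,0,0.9,0.75],[0,0,0,0,0,0.7,0.75],[0,0,0,0,0,0.3,0.75],[0,0,0,0,0,0.1,0.75],[0,0,0,0,0,0,0.75],[0,0,0,0,0,0,0]]]}}

```text
clock: 14.05
tool_pos: [0.545, 0.0163, 0.0202]
ee_rot: [[1.0, 0.004, 0.002], [0.004, -1.0, 0.0], [0.002, -0.0, -1.0]]
force: [0.5, 0.4, 1.1]
gripper_width: 0.702
finger_force: 0.0
```

{"api": "arm_command", "payload": {"series": [[[0,0,0,0,0,0,0],[0,0,0,0,0,0,0],[0,0,0,0,0,0,0],[0,0,0,-0.1,0,0,0],[0,0,0,-0.3,0,0,0],[0,0,0,-0.4,0,0,0],[0,0,0,-0.4,0,0,0],[0,0,0,-0.4,0,0,0],[0,0,0,-0.3,0,0,0],[0,0,0,0,0,0,0]]]}}

```text
clock: 15.05
tool_pos: [0.4468, 0.0158, 0.0194]
ee_rot: [[1.0, 0.005, -0.002], [0.005, -1.0, -0.0], [-0.002, 0.0, -1.0]]
force: [-4.2, 0.5, 5.1]
gripper_width: 0.469
finger_force: 30.0
```

```bash
python3 - <<'E'
from h import *
o=robot.get_obs();print(o["tool_pos"],o["gripper_width"],o["finger_force"])
p=robot.camera_params("wrist");im,d=robot.get_image("wrist");X=wcloud(d,p)
cv2.imwrite("pics/w6.png",cv2.resize(im[0:300,220:420,::-1],None,fx=2,fy=2))
hsv=cv2.cvtColor(im,cv2.COLOR_RGB2HSV).astype(int)
r=((hsv[...,0]<8)|(hsv[...,0]>172))&(hsv[...,1]>150)&(X[...,0]>.45)&(abs(X[...,1])<.06)
g=(hsv[...,0]>55)&(hsv[...,0]<80)&(hsv[...,1]>100)&(X[...,0]>.5)&(abs(X[...,1]-.015)<.022)
print("stud",np.nanmedian(X[r],0),"lid",np.nanmedian(X[g],0),r.sum(),g.sum())
E
```

```text
[0.44684876 0.01576734 0.01942648] 0.46945764773617904 29.991840720176697
stud [0.53580891 0.01664619 0.05374556] lid [0.52535069 0.01563159 0.05342765] 717 11188
```

The stud is flush with the lid (z .0537 against .0534). On to the rack's +y bay.

```bash
python3 - <<'E'
from h import *
print("blue",onz("top",369,289,.04),onz("top",406,273,.04))
go((.44,.0158,.09,.2),(.4077,-.2328,.09,2.7),(.4077,-.2328,.014,2.7))
E
```

```text
blue [ 0.22071665 -0.20765218  0.04      ] [ 0.28501112 -0.34064578  0.04      ]
turn [0.01 0.02 0.01] shift [-0.15 -0.   -1.41]
turn [ 0.    0.   -0.42] shift [-0.88  4.94  0.  ]
turn [0. 0. 0.] shift [0.   0.   1.52]
```

{"api": "arm_command", "payload": {"series": [[[0,0,0,-0.1,0,-0.3,0],[0,0,0,0,0,-0.6,0],[0,0,0,0,0,-0.5,0],[0,0,-0.2,-0.1,0.4,0,0],[0,0,-0.2,-0.1,0.6,0,0],[0,0,0,-0.2,0.8,0,0],[0,0,0,-0.2,0.8,0,0],[0,0,0,-0.2,0.8,0,0],[0,0,0,-0.1,0.8,0,0],[0,0,0,0,0.7,0,0]]]}}

```text
clock: 16.1
tool_pos: [0.4085, -0.233, 0.0891]
ee_rot: [[0.999, 0.045, -0.001], [0.045, -0.999, 0.0], [-0.001, -0.0, -1.0]]
force: [0.9, 0.9, -1.5]
gripper_width: 0.469
finger_force: 29.7
```

{"api": "arm_command", "payload": {"series": [[[0,0,0,0,0,0,0],[0,0,0,0,0,0,0],[0,0,0,0,0,0,0]]]}}

```text
clock: 16.4
tool_pos: [0.4093, -0.23, 0.089]
ee_rot: [[0.999, 0.047, -0.0], [0.047, -0.999, 0.0], [-0.0, -0.0, -1.0]]
force: [0.3, -0.3, -1.2]
gripper_width: 0.474
finger_force: 29.7
```

```bash
python3 - <<'E'
from h import *
o=robot.get_obs();print(o["tool_pos"],o["gripper_width"],o["finger_force"])
p=robot.camera_params("wrist");im,d=robot.get_image("wrist");X=wcloud(d,p)
cv2.imwrite("pics/w7.png",cv2.resize(im[:,150:550,::-1],None,fx=1.5,fy=1.5))
go((.4077,-.2328,.014,2.7))
S=X[(abs(X[...,2]-.071)<.006)&(X[...,1]<-.17)&(X[...,1]>-.44)&(X[...,0]>.5)];print("rack",fit(S[:,:2]))
hsv=cv2.cvtColor(im,cv2.COLOR_RGB2HSV).astype(int)
g=(hsv[...,0]>55)&(hsv[...,0]<80)&(hsv[...,1]>120)&(X[...,2]>.08)&(X[...,2]<.2)&(X[...,0]>.42)&(abs(X[...,1]+.23)<.05);S=X[g];print("box",fit(S[:,:2]));k=np.polyfit(S[:,0],S[:,2],1);print(k,S[:,2].mean())
E
```

```text
[ 0.40934331 -0.22998715  0.089043  ] 0.4742729418403483 29.70666468143463
turn [-0.    0.    0.01] shift [-0.04  0.06  1.5 ]
rack (array([ 553. , -301.9]), array([ 57.2, 247.1]), 11.14)
box (array([ 435.5, -227.7]), array([33.7, 44.3]), 3.64)
[-0.99820033  0.5293303 ] 0.09605829398228281
```

View pics/w7.png

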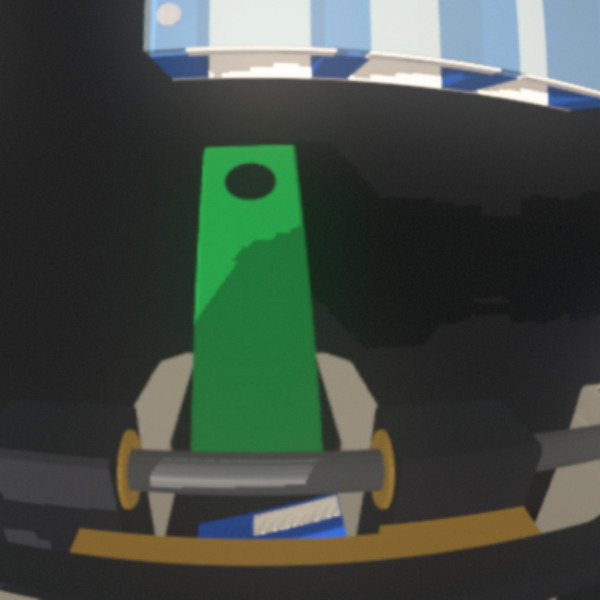

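The box seems to have pitched nose-down in the grip: the lid narrows towards its front, from 130 px to 90 px. That was probably the grip slackening. I'll measure the pitch.

```bash
python3 - <<'E'
from h import *
o=robot.get_obs();print(o["tool_pos"],o["gripper_width"],o["finger_force"])
p=robot.camera_params("wrist");im,d=robot.get_image("wrist");X=wcloud(d,p)
for v in range(95,310,15):
    u=150+int(255/1.5);print(v,X[v,u].round(3),im[v,u])
E
```

```text
[ 0.40938278 -0.22961183  0.08907173] 0.4726633491710156 29.70965176820755
95 [ 0.501 -0.225  0.002] [49 58 47]
110 [ 0.489 -0.226  0.041] [43 55 45]
125 [ 0.479 -0.226  0.051] [38 53 41]
140 [ 0.47  -0.227  0.059] [ 41 162  74]
155 [ 0.461 -0.227  0.068] [ 40 162  73]
170 [ 0.454 -0.227  0.077] [ 32 118  56]
185 [ 0.446 -0.228  0.084] [ 32 119  56]
200 [ 0.439 -0.228  0.089] [ 31 117  56]
215 [ 0.433 -0.228  0.098] [ 36 118  58]
230 [ 0.426 -0.229  0.103] [ 34 118  57]
245 [ 0.42  -0.229  0.109] [ 36 117  56]
260 [ 0.415 -0.229  0.115] [ 37 118  58]
275 [ 0.409 -0.23   0.122] [ 39 118  58]
290 [ 0.404 -0.23   0.127] [ 38 116  57]
305 [ 0.439 -0.228  0.189] [75 77 72]
```

The box has pitched about 45° nose-down, with its lowest corner near z .01. I'll lower it so the bench turns it flat again, then release and re-grip.

{"api": "arm_command", "payload": {"series": [[[0,0,0,-0.2,0,0,0],[0,0,0,0,0,0.15,0],[0,0,0,0,0,0.15,0],[0,0,0,0,0,0.15,0],[0,0,0,0,0,0.1,0],[0,0,0,0,0,0.1,0],[0,0,0,0,0,0,0]]]}}

```text
clock: 17.2
tool_pos: [0.3974, -0.2305, 0.0563]
ee_rot: [[0.999, 0.047, -0.003], [0.047, -0.999, 0.0], [-0.003, -0.001, -1.0]]
force: [-1.6, -0.1, 0.5]
gripper_width: 0.468
finger_force: 30.0
```

{"api": "arm_command", "payload": {"series": [[[0,0,0,0,0,0.15,0],[0,0,0,0,0,0.15,0],[0,0,0,0,0,0.1,0],[0,0,0,0,0,0.1,0],[0,0,0,0,0,0,0]]]}}

```text
clock: 17.7
tool_pos: [0.3991, -0.2309, 0.0311]
ee_rot: [[0.999, 0.046, -0.001], [0.046, -0.999, 0.0], [-0.001, -0.0, -1.0]]
force: [-0.7, 0.6, -0.2]
gripper_width: 0.473
finger_force: 30.0
```

```bash
cat >prof.py <<'E'
from h import *
def prof(c=None):
    o=robot.get_obs();print(np.round(o["tool_pos"],4),o["gripper_width"],o["finger_force"],np.round(o["force"],1))
    p=robot.camera_params("wrist");im,d=robot.get_image("wrist");X=wcloud(d,p)
    for v in range(20,310,25):print(v,X[v,320].round(3),im[v,320])
    return im,X,p
if __name__=="__main__":prof()
E
python3 prof.py
```

```text
[ 0.3991 -0.2309  0.0311] 0.47323554241838406 29.999849796295166 [-0.7  0.6 -0.2]
20 [ 0.538 -0.224  0.002] [168 163 147]
45 [ 0.521 -0.225  0.001] [ 95 110  88]
70 [ 0.499 -0.226  0.041] [ 94 249 138]
95 [ 0.486 -0.227  0.045] [ 77 115  84]
120 [ 0.474 -0.227  0.046] [ 77 118  85]
145 [ 0.462 -0.228  0.049] [ 75 250 133]
170 [ 0.45  -0.229  0.051] [ 70 239 120]
195 [ 0.438 -0.229  0.053] [ 58 181  92]
220 [ 0.425 -0.23   0.054] [ 57 178  90]
245 [ 0.413 -0.23   0.057] [ 59 176  89]
270 [ 0.4   -0.231  0.06 ] [ 61 173  89]
295 [ 0.386 -0.232  0.062] [ 64 172  89]
```

{"api": "arm_command", "payload": {"series": [[[0,0,0,0,0,0.15,0],[0,0,0,0,0,0.1,0],[0,0,0,0,0,0.08,0],[0,0,0,0,0,0,0]]]}}

```text
clock: 18.15
tool_pos: [0.3991, -0.2311, 0.0145]
ee_rot: [[0.999, 0.046, -0.001], [0.046, -0.999, 0.0], [-0.001, -0.0, -1.0]]
force: [-0.5, 0.0, 0.1]
gripper_width: 0.467
finger_force: 30.0
```

```bash
python3 - <<'E'
from prof import *
im,X,p=prof();im6=cv2.imread("pics/w6.png")[:,:,::-1]
hsv=cv2.cvtColor(im,cv2.COLOR_RGB2HSV).astype(int)
print([ (v,im[v,305:336:6].tolist()) for v in range(70,125,8)])
h6=cv2.cvtColor(np.ascontiguousarray(im6),cv2.COLOR_RGB2HSV).astype(int)
r=((h6[...,0]<8)|(h6[...,0]>172))&(h6[...,1]>150);v,u=np.nonzero(r);print("w6 red",len(v),v.min()/2,v.max()/2,u.min()/2+220,u.max()/2+220)
cv2.imwrite("pics/w8.png",cv2.resize(np.hstack([im6[0:300:1,100:300],cv2.resize(im[0:150,270:370],None,fx=2,fy=2)])[:,:,::-1],None,fx=1.5,fy=1.5))
E
```

```text
[ 0.3991 -0.2311  0.0145] 0.46670470204915143 30.00015377998352 [-0.5  0.   0.1]
20 [ 0.533 -0.225 -0.   ] [116 118 102]
45 [ 0.517 -0.226  0.001] [ 92 114  87]
70 [ 0.497 -0.227  0.042] [ 94 250 143]
95 [ 0.485 -0.227  0.041] [ 74 111  81]
120 [ 0.474 -0.228  0.041] [ 73 114  81]
145 [ 0.463 -0.228  0.042] [ 81 249 134]
170 [ 0.451 -0.229  0.042] [ 78 249 132]
195 [ 0.439 -0.229  0.043] [ 61 182  92]
220 [ 0.427 -0.23   0.043] [ 59 176  91]
245 [ 0.414 -0.23   0.043] [ 58 173  87]
270 [ 0.4   -0.231  0.044] [ 58 168  84]
295 [ 0.385 -0.232  0.045] [ 60 163  83]
[(70, [[95, 250, 142], [91, 250, 141], [92, 250, 142], [94, 250, 143], [93, 249, 141], [93, 249, 139]]), (78, [[88, 245, 134], [82, 115, 87], [81, 113, 86], [81, 114, 86], [82, 115, 87], [89, 242, 132]]), (86, [[76, 110, 83], [78, 113, 83], [79, 112, 84], [78, 113, 83], [77, 112, 83], [77, 111, 82]]), (94, [[78, 113, 83], [76, 112, 82], [77, 113, 83], [75, 112, 81], [75, 113, 82], [74, 109, 79]]), (102, [[74, 111, 79], [76, 113, 83], [75, 112, 81], [76, 113, 83], [73, 113, 80], [75, 113, 81]]), (110, [[71, 111, 79], [72, 112, 80], [73, 112, 81], [73, 113, 80], [71, 112, 77], [71, 111, 78]]), (118, [[73, 122, 83], [72, 113, 79], [74, 115, 82], [72, 114, 80], [69, 113, 77], [70, 120, 81]])]
w6 red 2903 74.0 104.0 304.0 334.5
```

View pics/w8.png

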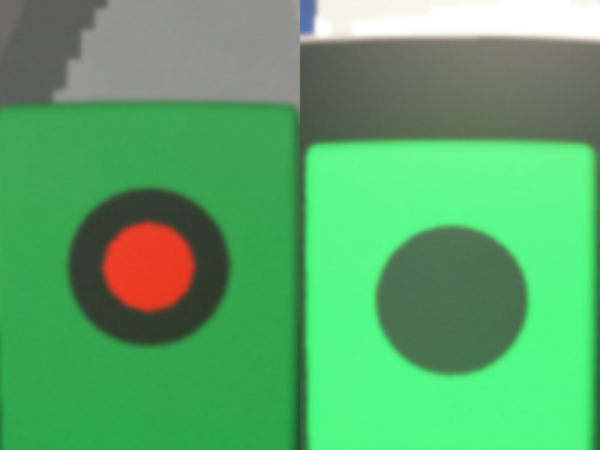

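The right half shows the stud now fully sunk: the disc is dark and level with the lid. The box is nearly flat on the bench, so I'll release, re-grip at the proper height, and go in low.

{"api": "arm_command", "payload": {"series": [[[0,0,0,0,0,0,0.7],[0,0,0,0,0,0,0.7],[0,0,0,0,0,0,0.7],[0,0,0,-0.08,0,0.13,0.7],[0,0,0,0,0,0,0.7],[0,0,0,0,0,0,0],[0,0,0,0,0,0,0],[0,0,0,0,0,0,0],[0,0,0,0,0,0,0]]]}}

```text
clock: 19.1
tool_pos: [0.3952, -0.2314, 0.0086]
ee_rot: [[0.999, 0.046, 0.0], [0.046, -0.999, -0.0], [0.0, 0.0, -1.0]]
force: [-0.3, 0.1, -0.6]
gripper_width: 0.469
finger_force: 30.0
```

{"api": "arm_command", "payload": {"series": [[[0,0,0,0,0,-0.1,0],[0,0,0,0,0,-0.08,0],[0,0,0,0,0,0,0],[0,0,0,0,0,0,0]]]}}

```text
clock: 19.5
tool_pos: [0.3952, -0.2315, 0.0179]
ee_rot: [[0.999, 0.046, 0.001], [0.046, -0.999, -0.0], [0.0, 0.0, -1.0]]
force: [0.9, 0.4, -2.4]
gripper_width: 0.469
finger_force: 30.0
```

```bash
python3 - <<'E'
from prof import *
im,X,p=prof()
S=X[(abs(X[...,2]-.071)<.006)&(X[...,1]<-.17)&(X[...,1]>-.44)&(X[...,0]>.5)];print(len(S),"rack y range",S[:,1].min(),S[:,1].max())
hsv=cv2.cvtColor(im,cv2.COLOR_RGB2HSV).astype(int)
g=(hsv[...,0]>55)&(hsv[...,0]<80)&(hsv[...,1]>100)&(X[...,2]>.04)&(X[...,2]<.07)&(X[...,0]>.4)&(abs(X[...,1]+.23)<.05);S=X[g];print("box",fit(S[:,:2]),S[:,0].max())
go((.5186,-.2276,.0145,2.7))
E
```

```text
[ 0.3952 -0.2315  0.0179] 0.46874376385310973 29.999552071094513 [ 0.9  0.4 -2.4]
20 [ 0.53  -0.225  0.001] [123 130 111]
45 [ 0.503 -0.226  0.05 ] [108 250 148]
70 [ 0.492 -0.227  0.05 ] [ 82 116  86]
95 [ 0.481 -0.227  0.05 ] [ 75 115  82]
120 [ 0.47  -0.228  0.052] [ 80 250 135]
145 [ 0.459 -0.228  0.051] [ 78 250 134]
170 [ 0.448 -0.229  0.051] [ 79 249 134]
195 [ 0.437 -0.23   0.05 ] [ 57 183  90]
220 [ 0.425 -0.23   0.051] [ 58 177  90]
245 [ 0.412 -0.231  0.051] [ 57 174  87]
270 [ 0.399 -0.231  0.052] [ 57 168  85]
295 [ 0.383 -0.232  0.051] [ 60 166  85]
1983 rack y range -0.4237923657364036 -0.32791953632071075
box (array([ 453.7, -228.7]), array([109.4,  44.5]), 2.65) 0.5088681951519498
turn [ 0.   -0.   -0.01] shift [2.47 0.04 0.06]
```

{"api": "arm_command", "payload": {"series": [[[0,0,0,0.2,0.03,0,0],[0,0,0,0.3,0,0,0],[0,0,0,0.3,0,0,0],[0,0,0,0.4,0,0,0],[0,0,0,0.4,0,0,0],[0,0,0,0.4,0,0,0],[0,0,0,0.2,0,0,0],[0,0,0,0,0,0,0]]]}}

```text
clock: 20.35
tool_pos: [0.5072, -0.2272, 0.0175]
ee_rot: [[0.999, 0.047, 0.002], [0.047, -0.999, 0.0], [0.002, -0.0, -1.0]]
force: [-0.2, -0.9, -2.0]
gripper_width: 0.471
finger_force: 30.0
```

{"api": "arm_command", "payload": {"series": [[[0,0,0,0,0,0.06,0],[0,0,0,0,0,0.03,0],[0,0,0,0.1,0,0,0],[0,0,0,0.06,0,0,0],[0,0,0,0.06,0,0,0],[0,0,0,0,0,0,0]]]}}

```text
clock: 20.95
tool_pos: [0.5167, -0.2272, 0.0131]
ee_rot: [[0.999, 0.046, 0.001], [0.046, -0.999, 0.0], [0.001, -0.0, -1.0]]
force: [0.2, 0.2, -2.1]
gripper_width: 0.472
finger_force: 30.0
```

{"api": "arm_command", "payload": {"series": [[[0,0,0,0.05,0,0.01,0],[0,0,0,0.04,0,0,0],[0,0,0,0.04,0,0,0],[0,0,0,0,0,0,0]]]}}

```text
clock: 21.35
tool_pos: [0.52, -0.2272, 0.0127]
ee_rot: [[0.999, 0.045, -0.005], [0.045, -0.999, -0.0], [-0.005, 0.0, -1.0]]
force: [-7.7, 1.1, 7.1]
gripper_width: 0.472
finger_force: 30.0
```

Home against the back (TCP x .520, −8 N). Releasing and rising.

{"api": "arm_command", "payload": {"series": [[[0,0,0,-0.02,0,0,0],[0,0,0,0,0,0,0.6],[0,0,0,0,0,0,0.6],[0,0,0,0,0,0,0.6],[0,0,0,0,0,0,0.6],[0,0,0,0,0,-0.3,0.6],[0,0,0,0,0,-0.6,0.6],[0,0,0,0,0,-0.9,0.6],[0,0,0,0,0,-0.9,0.6],[0,0,0,0,0,-0.9,0.6]]]}}

```text
clock: 22.35
tool_pos: [0.5214, -0.2268, 0.1944]
ee_rot: [[0.999, 0.046, -0.0], [0.046, -0.999, 0.0], [-0.0, -0.0, -1.0]]
force: [0.9, -0.3, 0.8]
gripper_width: 0.604
finger_force: 0.0
```

```bash
python3 - <<'E'
from prof import *
o=robot.get_obs();print(o["tool_pos"])
p=robot.camera_params("wrist");im,d=robot.get_image("wrist");X=wcloud(d,p)
hsv=cv2.cvtColor(im,cv2.COLOR_RGB2HSV).astype(int)
g=(hsv[...,0]>55)&(hsv[...,0]<80)&(hsv[...,1]>100)&(X[...,2]>.03)&(X[...,2]<.07)&(abs(X[...,1]+.23)<.06);S=X[g];print("box",fit(S[:,:2]),S[:,0].min(),S[:,2].mean())
from look import look
look("t3")
go((.52,-.227,.25,2.7),(.469,.272,.25,-3.2),(.469,.272,.12,-3.2))
E
```

```text
[ 0.52138454 -0.22682033  0.19436345]
box (array([ 507.4, -227.4]), array([45.3, 43.4]), 2.82) 0.4841922016270085 0.045501720307980706
green 163 [ 510.2 -230.9] [52.4 45.6] 5.65 0.0425
white 434 [506.8 270.5] [ 44.7 149.9] 86.22 0.0426
turn [ 0.04 -0.08 -0.01] shift [-0.09 -0.02 -1.03]
turn [0.   0.   0.98] shift [-1.58 -9.91  0.  ]
turn [0. 0. 0.] shift [0.  0.  2.6]
```

Green stands out of the rack by about 52–55 mm, as it should. White hasn't moved; going to it.

{"api": "arm_command", "payload": {"series": [[[0,0,0,-0.1,0,-0.5,1],[0,0,0.2,-0.1,-0.3,-0.5,1],[0,0,0.3,-0.2,-0.7,0,1],[0,0,0.3,-0.2,-1,0,1],[0,0,0.2,-0.2,-1,0,1],[0,0,0,-0.2,-1,0,1],[0,0,0,-0.2,-1,0,1],[0,0,0,-0.2,-1,0,1],[0,0,0,-0.1,-1,0,1],[0,0,0,0,-1,0,1]]]}}

```text
clock: 23.45
tool_pos: [0.4617, 0.1709, 0.2423]
ee_rot: [[0.998, -0.059, -0.0], [-0.059, -0.998, -0.0], [-0.0, 0.0, -1.0]]
force: [1.3, 0.6, -1.3]
gripper_width: 0.999
finger_force: 0.0
```

{"api": "arm_command", "payload": {"series": [[[0,0,0,0,-1,0,1],[0,0,0,0,-0.7,0,1],[0,0,0,0,0,0,1],[0,0,0,0,0,0,1]]]}}

```text
clock: 23.85
tool_pos: [0.4672, 0.2544, 0.2418]
ee_rot: [[0.998, -0.057, -0.001], [-0.057, -0.998, -0.001], [-0.001, 0.001, -1.0]]
force: [0.4, -0.9, -0.1]
gripper_width: 1.004
finger_force: 0.0
```

```bash
python3 - <<'E'
from prof import *
o=robot.get_obs();print(o["tool_pos"])
p=robot.camera_params("wrist");im,d=robot.get_image("wrist");X=wcloud(d,p)
S=X[(X[...,2]>.036)&(X[...,2]<.052)&(abs(X[...,1]-.27)<.08)&(X[...,0]>.4)&(X[...,0]<.6)];print("white",len(S),fit(S[:,:2]),S.mean(0))
cv2.imwrite("pics/w9.png",im[:,:,::-1])
go((.4686,.2727,.009,-3.3))
E
```

```text
[0.46715444 0.25438246 0.24179787]
white 4573 (array([506.5, 273.2]), array([ 44.8, 148.6]), 86.77) [0.50789811 0.27236489 0.04457384]
turn [ 0.01  0.01 -0.01] shift [ 0.   -0.39  4.66]
```

{"api": "arm_command", "payload": {"series": [[[0,0,0,0.02,-0.38,0.4,1],[0,0,0,0,0,0.9,1],[0,0,0,0,0,0.9,1],[0,0,0,0,0,0.9,1],[0,0,0,0,0,0.8,1],[0,0,0,0,0,0.5,1],[0,0,0,0,0,0.25,1],[0,0,0,0,0,0,1],[0,0,0,0,0,0,0],[0,0,0,0,0,0,0]]]}}

```text
clock: 24.9
tool_pos: [0.4706, 0.2729, 0.0115]
ee_rot: [[0.998, -0.059, 0.002], [-0.059, -0.998, 0.001], [0.002, -0.001, -1.0]]
force: [-0.1, -0.4, 0.2]
gripper_width: 0.877
finger_force: 0.0
```

{"api": "arm_command", "payload": {"series": [[[0,0,0,0,0,0,0],[0,0,0,0,0,0,0],[0,0,0,0,0,0,0],[0,0,0,0,0,-0.2,0],[0,0,0,0,0,-0.4,0],[0,0,0,0,0,-0.4,0],[0,0,0,0,0,0,0]]]}}

```text
clock: 25.6
tool_pos: [0.4707, 0.2734, 0.0625]
ee_rot: [[0.998, -0.059, 0.003], [-0.059, -0.998, 0.002], [0.003, -0.002, -1.0]]
force: [0.0, -0.1, -1.7]
gripper_width: 0.47
finger_force: 30.0
```

```bash
python3 - <<'E'
from prof import *
prof();go((.454,.0158,.06,.2),(.454,.0158,.019,.2))
E
```

```text
[0.4707 0.2734 0.0625] 0.47042845199386213 29.951426088809967 [ 0.  -0.1 -1.7]
20 [0.618 0.265 0.004] [211 205 191]
45 [0.599 0.266 0.004] [212 205 191]
70 [0.571 0.267 0.073] [229 219 203]
95 [0.557 0.268 0.079] [215  74  65]
120 [0.545 0.269 0.074] [211 196 180]
145 [0.532 0.27  0.074] [227 218 201]
170 [0.519 0.27  0.073] [145 135 126]
195 [0.506 0.271 0.074] [142 134 124]
220 [0.492 0.272 0.073] [140 131 121]
245 [0.477 0.273 0.073] [138 129 119]
270 [0.462 0.274 0.074] [137 129 118]
295 [0.444 0.275 0.074] [221 209 191]
turn [-0.01 -0.02 -0.6 ] shift [-0.35  5.15  0.03]
turn [0. 0. 0.] shift [0.   0.   0.82]
```

Held flat. Moving to the lane.

{"api": "arm_command", "payload": {"series": [[[0,0,-0.2,-0.1,0.3,0,0],[0,0,-0.2,-0.1,0.5,0,0],[0,0,-0.2,-0.1,0.7,0,0],[0,0,0,-0.05,0.8,0,0],[0,0,0,0,0.8,0,0],[0,0,0,0,0.8,0,0],[0,0,0,0,0.7,0,0],[0,0,0,0,0.5,0,0],[0,0,0,0,0,0,0],[0,0,0,0,0,0,0]]]}}

```text
clock: 26.65
tool_pos: [0.4494, 0.0175, 0.0595]
ee_rot: [[1.0, 0.003, -0.002], [0.003, -1.0, -0.0], [-0.002, 0.0, -1.0]]
force: [0.5, 0.6, -1.7]
gripper_width: 0.466
finger_force: 30.0
```

```bash
python3 - <<'E'
from prof import *
prof();go((.454,.0158,.019,.2))
E
```

```text
[0.4494 0.0175 0.0595] 0.4662609403609056 29.95149850845337 [ 0.5  0.6 -1.7]
20 [0.593 0.018 0.013] [150 148 145]
45 [0.575 0.018 0.014] [157 152 148]
70 [0.549 0.018 0.07 ] [247 241 229]
95 [0.536 0.018 0.075] [239  83  70]
120 [0.524 0.018 0.069] [237 227 212]
145 [0.511 0.018 0.07 ] [247 240 229]
170 [0.498 0.018 0.071] [172 158 146]
195 [0.485 0.018 0.07 ] [168 157 144]
220 [0.471 0.018 0.07 ] [163 153 141]
245 [0.456 0.018 0.071] [162 151 140]
270 [0.441 0.017 0.071] [161 150 139]
295 [0.422 0.017 0.07 ] [243 235 222]
turn [-0.    0.01  0.01] shift [0.08 0.05 0.81]
```

{"api": "arm_command", "payload": {"series": [[[0,0,0,0.06,0.03,0,0],[0,0,0,0,0,0.3,0],[0,0,0,0,0,0.3,0],[0,0,0,0,0,0.14,0],[0,0,0,0,0,0.03,0],[0,0,0,0,0,0,0],[0,0,0,0,0,0,0]]]}}

```text
clock: 27.4
tool_pos: [0.4549, 0.018, 0.0228]
ee_rot: [[1.0, 0.007, 0.003], [0.007, -1.0, 0.0], [0.003, 0.0, -1.0]]
force: [-0.4, -1.4, 23.3]
gripper_width: 0.473
finger_force: 30.0
```

{"api": "arm_command", "payload": {"series": [[[0,0,0,0.2,0,0,0],[0,0,0,0.3,0,0,0],[0,0,0,0.3,0,0,0],[0,0,0,0.3,0,0,0],[0,0,0,0.3,0,0,0],[0,0,0,0.2,0,0,0],[0,0,0,0.1,0,0,0],[0,0,0,0,0,0,0]]]}}

```text
clock: 28.2
tool_pos: [0.5367, 0.0179, 0.0219]
ee_rot: [[1.0, 0.006, -0.004], [0.006, -1.0, -0.001], [-0.004, 0.001, -1.0]]
force: [-6.8, -0.5, 13.0]
gripper_width: 0.469
finger_force: 30.0
```

{"api": "arm_command", "payload": {"series": [[[0,0,0,0.06,0,0,0],[0,0,0,0.06,0,0,0],[0,0,0,0.05,0,0,0],[0,0,0,0,0,0,0]]]}}

```text
clock: 28.6
tool_pos: [0.5453, 0.018, 0.0217]
ee_rot: [[1.0, 0.006, -0.003], [0.006, -1.0, -0.001], [-0.003, 0.001, -1.0]]
force: [-5.6, -0.4, 9.1]
gripper_width: 0.476
finger_force: 30.0
```

{"api": "arm_command", "payload": {"series": [[[0,0,0,0.04,0.02,-0.02,0],[0,0,0,0.04,0,0,0],[0,0,0,0,0,0,0]]]}}

```text
clock: 28.9
tool_pos: [0.5519, 0.0171, 0.0225]
ee_rot: [[1.0, 0.005, 0.001], [0.005, -1.0, 0.0], [0.001, -0.0, -1.0]]
force: [0.4, -0.8, -2.4]
gripper_width: 0.472
finger_force: 30.0
```

{"api": "arm_command", "payload": {"series": [[[0,0,0,0.04,0,0,0],[0,0,0,0,0,0,0]]]}}

```text
clock: 29.1
tool_pos: [0.5534, 0.0165, 0.0225]
ee_rot: [[1.0, 0.004, -0.0], [0.004, -1.0, 0.0], [-0.0, -0.0, -1.0]]
force: [-0.6, -0.4, -1.8]
gripper_width: 0.47
finger_force: 30.2
```

```bash
python3 - <<'E'
from prof import *
im,X,p=prof();cv2.imwrite("pics/w10.png",cv2.resize(im[0:360,200:440,::-1],None,fx=1.6,fy=1.6))
E
```

```text
[0.5534 0.0165 0.0225] 0.4700272203926342 30.168993922679874 [-0.6 -0.4 -1.8]
20 [nan nan nan] [123 118 115]
45 [nan nan nan] [122 117 115]
70 [nan nan nan] [122 117 115]
95 [nan nan nan] [123 118 115]
120 [nan nan nan] [123 117 114]
145 [nan nan nan] [123 116 114]
170 [nan nan nan] [196 186 180]
195 [nan nan nan] [194 184 177]
220 [nan nan nan] [194 184 178]
245 [0.609 0.017 0.14 ] [156 149 142]
270 [0.556 0.017 0.055] [163 153 141]
295 [0.541 0.016 0.054] [157 148 136]
```

View pics/w10.png

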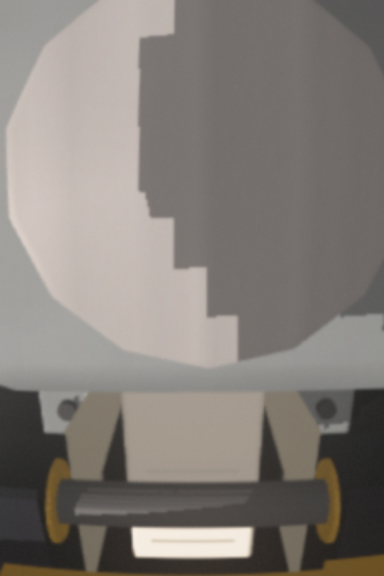

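The head fills the view. The handle end of the lid is at crop (192,555), i.e. image row 347. I'll convert that to see how far the box slid back in the grip.

```bash
python3 - <<'E'
from prof import *
p=robot.camera_params("wrist");o=robot.get_obs();t=o["tool_pos"]
for v in(331,347):print(v,wonz(p,320,v,t[2]+.031)-t)
go((.549,.0158,.0225,.2))
E
```

```text
331 [-0.03840665 -0.00020312  0.031     ]
347 [-0.05127411 -0.00025983  0.031     ]
turn [-0.    0.    0.01] shift [-0.09  0.01 -0.  ]
```

The box slid about 11 mm back in the grip while it was pressed on the bed, and is still a few mm short of the stop. I'll pull back slightly, release, re-grip further back and push home.

{"api": "arm_command", "payload": {"series": [[[0,0,0,-0.12,0,0,0],[0,0,0,0,0,0.02,0],[0,0,0,0,0,0,0.65],[0,0,0,0,0,0,0.65],[0,0,0,0,0,0,0.65],[0,0,0,-0.22,0,0,0.65],[0,0,0,0,0,-0.02,0.65],[0,0,0,0,0,0,0],[0,0,0,0,0,0,0],[0,0,0,0,0,0,0]]]}}

```text
clock: 30.15
tool_pos: [0.5364, 0.0164, 0.0227]
ee_rot: [[1.0, 0.004, 0.0], [0.004, -1.0, 0.0], [0.0, -0.0, -1.0]]
force: [-0.7, -0.4, 1.8]
gripper_width: 0.473
finger_force: 30.0
```

{"api": "arm_command", "payload": {"series": [[[0,0,0,0,0,0,0],[0,0,0,0.08,0,0,0],[0,0,0,0.06,0,0,0],[0,0,0,0,0,0,0]]]}}

```text
clock: 30.55
tool_pos: [0.5433, 0.0163, 0.0227]
ee_rot: [[1.0, 0.004, -0.0], [0.004, -1.0, -0.0], [-0.0, 0.0, -1.0]]
force: [-2.0, -0.5, 4.7]
gripper_width: 0.472
finger_force: 30.0
```

{"api": "arm_command", "payload": {"series": [[[0,0,0,0.04,0,0,0],[0,0,0,0.04,0,0,0],[0,0,0,0,0,0,0]]]}}

```text
clock: 30.85
tool_pos: [0.5469, 0.0163, 0.0227]
ee_rot: [[1.0, 0.004, -0.001], [0.004, -1.0, -0.0], [-0.001, 0.0, -1.0]]
force: [-3.0, 0.1, 6.3]
gripper_width: 0.476
finger_force: 30.0
```

{"api": "arm_command", "payload": {"series": [[[0,0,0,0.03,0,0,0],[0,0,0,0.03,0,0,0],[0,0,0,0,0,0,0]]]}}

```text
clock: 31.15
tool_pos: [0.5498, 0.0163, 0.0227]
ee_rot: [[1.0, 0.004, -0.001], [0.004, -1.0, -0.0], [-0.001, 0.0, -1.0]]
force: [-2.5, 0.1, 5.2]
gripper_width: 0.474
finger_force: 30.0
```

```bash
python3 - <<'E'
from prof import *
o=robot.get_obs();t=o["tool_pos"];p=robot.camera_params("wrist");im,d=robot.get_image("wrist")
print(t,o["force"]);col=im[300:380,320].astype(int).sum(1);print(col.tolist())
e=300+int(np.argmin(np.diff(col[20:60]))+20);print("edge",e,wonz(p,320,e,t[2]+.031))
E
```

```text
[0.54977104 0.01631635 0.02266595] [-2.50121874  0.06262436  5.17996134]
[408, 309, 226, 192, 192, 200, 218, 229, 223, 222, 232, 247, 254, 260, 265, 266, 273, 286, 294, 288, 243, 206, 200, 200, 199, 192, 198, 194, 216, 357, 573, 685, 701, 700, 687, 593, 372, 182, 116, 106, 111, 114, 110, 109, 107, 110, 113, 102, 104, 107, 102, 106, 107, 103, 99, 95, 107, 107, 126, 179, 218, 229, 230, 228, 227, 227, 230, 225, 226, 225, 228, 227, 227, 226, 224, 218, 200, 155, 112, 103]
edge 335 [0.50823542 0.01612247 0.05366595]
```

{"api": "arm_command", "payload": {"series": [[[0,0,0,0.04,0,-0.01,0],[0,0,0,0.03,0,0,0],[0,0,0,0,0,0,0]]]}}

```text
clock: 31.5
tool_pos: [0.552, 0.0162, 0.0227]
ee_rot: [[1.0, 0.004, -0.003], [0.004, -1.0, -0.001], [-0.003, 0.001, -1.0]]
force: [-7.1, -0.2, 2.3]
gripper_width: 0.47
finger_force: 30.0
```

{"api": "arm_command", "payload": {"series": [[[0,0,0,0.03,0,0,0],[0,0,0,0.02,0,0,0],[0,0,0,0,0,0,0]]]}}

```text
clock: 31.8
tool_pos: [0.5521, 0.0161, 0.0226]
ee_rot: [[1.0, 0.005, -0.007], [0.005, -1.0, -0.002], [-0.007, 0.002, -1.0]]
force: [-13.6, 0.8, 8.9]
gripper_width: 0.471
finger_force: 30.0
```

Against the stop (−13.6 N, position no longer advancing, box rear at about .510). Releasing and going to the knob.

{"api": "arm_command", "payload": {"series": [[[0,0,0,-0.07,0,0,0],[0,0,0,0,0,0,0.62],[0,0,0,0,0,0,0.62],[0,0,0,0,0,0,0.62],[0,0,0,-0.1,0,0,0.62],[0,0,0,0,0,-0.3,0.62],[0,0,0,0,0,-0.7,0.62],[0,0,0,0,0,-0.9,0.62],[0,0,0,0,0,-0.9,0.62],[0,0,0,0,0,-0.9,0.62]]]}}

```text
clock: 32.8
tool_pos: [0.5475, 0.0166, 0.21]
ee_rot: [[1.0, 0.004, 0.001], [0.004, -1.0, 0.001], [0.001, -0.001, -1.0]]
force: [2.0, -0.6, -0.0]
gripper_width: 0.62
finger_force: 0.0
```

```bash
python3 - <<'E'
from prof import *
o=robot.get_obs();t=o["tool_pos"];p=robot.camera_params("wrist");im,d=robot.get_image("wrist");X=wcloud(d,p)
m=(abs(X[...,2]-.053)<.005)&(X[...,0]<.58)&(X[...,0]>.46)&(abs(X[...,1]-.016)<.045);S=X[m];print(fit(S[:,:2]),S[:,0].min())
go((.634,.0162,.235,.2))
E
```

```text
(array([544.7,  16.5]), array([71. , 43.5]), 0.87) 0.509214250654944
turn [-0.01 -0.09  0.01] shift [ 1.67  0.03 -0.37]
```

{"api": "arm_command", "payload": {"series": [[[0,0,0,0,0,-0.4,0],[0,0,0,0.4,0,0,0],[0,0,0,0.5,0,0,0],[0,0,0,0.5,0,0,0],[0,0,0,0.33,0,0,0],[0,0,0,0,0,0.3,0],[0,0,0,0,0,0.3,0],[0,0,0,0,0,0.15,0],[0,0,0,0,0,0.06,0],[0,0,0,0,0,0,0]]]}}

```text
clock: 33.85
tool_pos: [0.6328, 0.0165, 0.1871]
ee_rot: [[1.0, 0.004, -0.002], [0.004, -1.0, -0.001], [-0.002, 0.001, -1.0]]
force: [-2.5, -1.1, 3.4]
gripper_width: 0.004
finger_force: 1.6
```

{"api": "arm_command", "payload": {"series": [[[0,0,0,0,0,0.05,0],[0,0,0,0,0,0.05,0],[0,0,0,0,0,0.05,0],[0,0,0,0,0,0.05,0],[0,0,0,0,0,0,0]]]}}

```text
clock: 34.35
tool_pos: [0.6335, 0.0167, 0.1813]
ee_rot: [[1.0, 0.004, 0.001], [0.004, -1.0, -0.002], [0.001, 0.002, -1.0]]
force: [-12.6, -2.7, 34.6]
gripper_width: 0.006
finger_force: 17.1
```

Stop reached (z .181, 35 N). One more hold, then up and back to re-grip.

{"api": "arm_command", "payload": {"series": [[[0,0,0,0,0,0.04,0],[0,0,0,0,0,0,0],[0,0,0,0,0,-0.3,0],[0,0,0,0,0,-0.5,0],[0,0,0,0,0,-0.4,0.75],[0,0,0,-0.4,0,0,0.75],[0,0,0,-0.6,0,0,0.75],[0,0,0,-0.6,0,0,0.75],[0,0,0,-0.15,0,0,0.75],[0,0,0,0,0,0,0.75]]]}}

```text
clock: 35.35
tool_pos: [0.5459, 0.0164, 0.236]
ee_rot: [[1.0, 0.005, 0.001], [0.005, -1.0, -0.0], [0.001, 0.0, -1.0]]
force: [0.2, -0.5, 0.9]
gripper_width: 0.471
finger_force: 0.0
```

{"api": "arm_command", "payload": {"series": [[[0,0,0,0,0,0,0.75],[0,0,0,0,0,0,0.75]]]}}

```text
clock: 35.55
tool_pos: [0.5478, 0.0165, 0.2356]
ee_rot: [[1.0, 0.004, 0.001], [0.004, -1.0, 0.0], [0.001, -0.0, -1.0]]
force: [-0.5, -0.2, 1.1]
gripper_width: 0.645
finger_force: 0.0
```

```bash
python3 - <<'E'
from prof import *
o=robot.get_obs();print(o["tool_pos"],o["gripper_width"]);p=robot.camera_params("wrist");im,d=robot.get_image("wrist");X=wcloud(d,p)
m=(abs(X[...,2]-.053)<.005)&(X[...,0]<.58)&(X[...,0]>.46)&(abs(X[...,1]-.016)<.045);S=X[m];print(fit(S[:,:2]),S[:,0].min())
m=(abs(X[...,2]-.194)<.008)&(abs(X[...,0]-.632)<.06)&(abs(X[...,1]-.015)<.06);print("knob z",np.median(X[m],0))
go((.546,.0164,.02,.2))
E
```

```text
[0.54780244 0.01654667 0.23556929] 0.6445800482377865
(array([544.5,  16.4]), array([70. , 44.1]), 0.82) 0.5093654516285742
knob z [0.63353094 0.01561571 0.19447509]
turn [-0. -0.  0.] shift [-0.03  0.    4.31]
```

{"api": "arm_command", "payload": {"series": [[[0,0,0,-0.03,0,0.4,0.75],[0,0,0,0,0,0.9,0.75],[0,0,0,0,0,0.9,0.75],[0,0,0,0,0,0.9,0.75],[0,0,0,0,0,0.7,0.75],[0,0,0,0,0,0.4,0.75],[0,0,0,0,0,0.1,0.75],[0,0,0,0,0,0,0.75],[0,0,0,0,0,0,0],[0,0,0,0,0,0,0]]]}}

```text
clock: 36.6
tool_pos: [0.546, 0.0164, 0.0218]
ee_rot: [[1.0, 0.004, 0.002], [0.004, -1.0, 0.0], [0.002, -0.0, -1.0]]
force: [-0.9, 0.0, 0.3]
gripper_width: 0.625
finger_force: 0.0
```

{"api": "arm_command", "payload": {"series": [[[0,0,0,0,0,0,0],[0,0,0,0,0,0,0],[0,0,0,-0.1,0,0,0],[0,0,0,-0.3,0,0,0],[0,0,0,-0.4,0,0,0],[0,0,0,-0.4,0,0,0],[0,0,0,-0.4,0,0,0],[0,0,0,-0.3,0,0,0],[0,0,0,0,0,0,0]]]}}

```text
clock: 37.5
tool_pos: [0.4479, 0.0159, 0.021]
ee_rot: [[1.0, 0.005, -0.002], [0.005, -1.0, -0.001], [-0.002, 0.001, -1.0]]
force: [-2.6, 0.7, 4.2]
gripper_width: 0.468
finger_force: 30.0
```

```bash
python3 - <<'E'
from prof import *
im,X,p=prof()
C=np.array([.596,-.298]);R=Ro.from_euler("z",2.7,degrees=True).as_matrix()[:2,:2]
for rx in(-190,-72):print(rx,C+R@np.array([rx/1000,-.074]))
h=cv2.cvtColor(im,cv2.COLOR_RGB2HSV).astype(int)
r=((h[...,0]<10)|(h[...,0]>170))&(h[...,1]>120)&(X[...,0]>.48)&(X[...,0]<.57)&(abs(X[...,1]-.016)<.03)
print("stud",r.sum(),np.nanmedian(X[r],0) if r.sum() else None)
cv2.imwrite("pics/w11.png",cv2.resize(im[0:340,200:440,::-1],None,fx=1.7,fy=1.7))
E
```

```text
[0.4479 0.0159 0.021 ] 0.46847001830869883 30.000204741954803 [-2.6  0.7  4.2]
20 [0.58  0.017 0.014] [148 144 141]
45 [0.556 0.017 0.053] [245 237 225]
70 [0.545 0.016 0.054] [91 79 73]
95 [0.534 0.016 0.053] [235  78  70]
120 [0.523 0.016 0.053] [245 236 225]
145 [0.512 0.016 0.053] [246 238 226]
170 [0.501 0.016 0.054] [245 237 225]
195 [0.489 0.016 0.053] [164 153 141]
220 [0.477 0.016 0.053] [160 150 139]
245 [0.465 0.016 0.054] [158 149 137]
270 [0.451 0.016 0.054] [154 143 134]
295 [0.436 0.016 0.054] [151 141 131]
-190 [ 0.4096968  -0.38086808]
-72 [ 0.52756581 -0.37530952]
stud 715 [0.53529748 0.01643376 0.05376158]
```

View pics/w11.png

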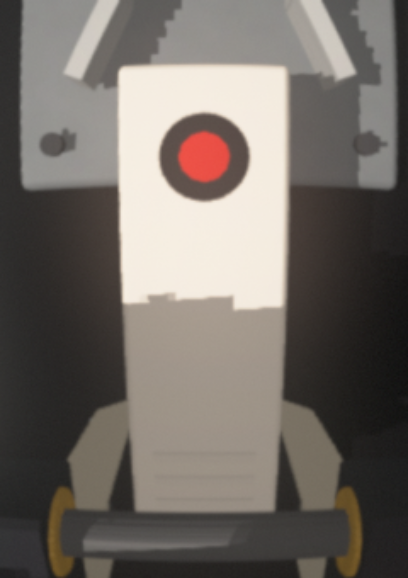

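The stud is flush: red, level with the lid (.0538 against .0535). White is straight in the grip. Taking it to the −y bay.

{"api": "arm_command", "payload": {"series": [[[0,0,0,0,0,-0.3,0],[0,0,0,-0.1,0,-0.7,0],[0,0,0,0,0,-0.7,0],[0,0,-0.2,-0.1,0.4,0,0],[0,0,-0.2,-0.1,0.6,0,0],[0,0,0,-0.1,0.8,0,0],[0,0,0,-0.1,0.8,0,0],[0,0,0,-0.1,0.8,0,0],[0,0,0,-0.1,0.8,0,0],[0,0,0,-0.1,0.8,0,0]]]}}

```text
clock: 38.55
tool_pos: [0.4202, -0.2372, 0.1056]
ee_rot: [[0.999, 0.045, -0.0], [0.045, -0.999, 0.0], [-0.0, -0.0, -1.0]]
force: [1.0, 0.1, -2.6]
gripper_width: 0.469
finger_force: 30.0
```

{"api": "arm_command", "payload": {"series": [[[0,0,0,-0.1,0.8,0,0],[0,0,0,-0.1,0.8,0,0],[0,0,0,-0.1,0.7,0,0],[0,0,0,0,0.5,0,0],[0,0,0,0,0,0,0],[0,0,0,0,0,0,0]]]}}

```text
clock: 39.15
tool_pos: [0.4114, -0.3761, 0.1052]
ee_rot: [[0.999, 0.044, -0.0], [0.044, -0.999, 0.001], [-0.0, -0.001, -1.0]]
force: [-0.1, 0.6, -1.8]
gripper_width: 0.472
finger_force: 30.0
```

```bash
python3 - <<'E'
from prof import *
im,X,p=prof();go((.4097,-.3809,.0195,2.7),(.5276,-.3753,.0195,2.7))
E
```

```text
[ 0.4114 -0.3761  0.1052] 0.4722390657979718 29.998775124549866 [-0.1  0.6 -1.8]
20 [ 0.551 -0.37   0.072] [190 195 188]
45 [ 0.52  -0.371  0.138] [245 236 225]
70 [ 0.508 -0.372  0.138] [92 80 75]
95 [ 0.497 -0.372  0.137] [235  81  71]
120 [ 0.486 -0.373  0.137] [245 236 224]
145 [ 0.475 -0.373  0.136] [245 237 224]
170 [ 0.464 -0.374  0.138] [245 237 225]
195 [ 0.453 -0.374  0.137] [165 154 142]
220 [ 0.441 -0.375  0.138] [160 149 139]
245 [ 0.428 -0.375  0.138] [157 147 136]
270 [ 0.414 -0.376  0.137] [152 142 132]
295 [ 0.4   -0.377  0.138] [151 141 131]
turn [-0.01  0.   -0.01] shift [-0.04  0.11  1.72]
turn [0. 0. 0.] shift [ 2.36 -0.    0.  ]
```

{"api": "arm_command", "payload": {"series": [[[0,0,0,-0.03,0.1,0.2,0],[0,0,0,0,0,0.4,0],[0,0,0,0,0,0.5,0],[0,0,0,0,0,0.4,0],[0,0,0,0,0,0.22,0],[0,0,0,0,0,0,0],[0,0,0,0,0,0,0]]]}}

```text
clock: 39.9
tool_pos: [0.4108, -0.3803, 0.0198]
ee_rot: [[0.999, 0.047, -0.0], [0.047, -0.999, 0.0], [-0.0, -0.0, -1.0]]
force: [-0.0, 0.2, -1.0]
gripper_width: 0.47
finger_force: 30.0
```

{"api": "arm_command", "payload": {"series": [[[0,0,0,0.2,0,0,0],[0,0,0,0.3,0,0,0],[0,0,0,0.3,0,0,0],[0,0,0,0.4,0,0,0],[0,0,0,0.4,0,0,0],[0,0,0,0.3,0,0,0],[0,0,0,0.2,0,0,0],[0,0,0,0,0,0,0]]]}}

```text
clock: 40.7
tool_pos: [0.5172, -0.3753, 0.0197]
ee_rot: [[0.999, 0.047, 0.001], [0.047, -0.999, 0.0], [0.001, -0.0, -1.0]]
force: [-0.4, -0.3, -2.4]
gripper_width: 0.47
finger_force: 30.0
```

{"api": "arm_command", "payload": {"series": [[[0,0,0,0,0,0.06,0],[0,0,0,0,0,0.04,0],[0,0,0,0.08,0,0,0],[0,0,0,0.06,0,0,0],[0,0,0,0.04,0,0,0],[0,0,0,0.04,0,0,0],[0,0,0,0,0,0,0]]]}}

```text
clock: 41.4
tool_pos: [0.5267, -0.3753, 0.0147]
ee_rot: [[0.999, 0.046, 0.0], [0.046, -0.999, -0.0], [0.0, 0.0, -1.0]]
force: [0.1, -0.2, -1.6]
gripper_width: 0.474
finger_force: 30.0
```

{"api": "arm_command", "payload": {"series": [[[0,0,0,0.03,0,0,0],[0,0,0,0.02,0,0,0],[0,0,0,0,0,0,0]]]}}

```text
clock: 41.7
tool_pos: [0.5275, -0.3754, 0.0144]
ee_rot: [[0.999, 0.046, -0.002], [0.046, -0.999, 0.0], [-0.002, -0.0, -1.0]]
force: [-3.6, 0.6, -0.1]
gripper_width: 0.47
finger_force: 30.0
```

{"api": "arm_command", "payload": {"series": [[[0,0,0,0,0,0.02,0],[0,0,0,0.04,0,0,0],[0,0,0,0,0,0,0]]]}}

```text
clock: 42.0
tool_pos: [0.5276, -0.3755, 0.0135]
ee_rot: [[0.999, 0.045, -0.006], [0.045, -0.999, -0.0], [-0.006, -0.0, -1.0]]
force: [-11.2, 0.1, 5.4]
gripper_width: 0.47
finger_force: 30.0
```

{"api": "arm_command", "payload": {"series": [[[0,0,0,0,0,0,0.6],[0,0,0,0,0,0,0.6],[0,0,0,0,0,0,0.6],[0,0,0,0,0,0,0.6],[0,0,0,0,0,-0.3,0.6],[0,0,0,0,0,-0.7,0.6],[0,0,0,0,0,-0.9,0.6],[0,0,0,0,0,-0.9,0.6],[0,0,0,-0.5,0,-0.9,0.6],[0,0,0,-0.6,0,-0.5,0.6]]]}}

```text
clock: 43.0
tool_pos: [0.4782, -0.3773, 0.2269]
ee_rot: [[0.999, 0.048, 0.005], [0.048, -0.999, -0.002], [0.005, 0.003, -1.0]]
force: [-0.3, -0.0, 0.6]
gripper_width: 0.6
finger_force: 0.0
```

{"api": "arm_command", "payload": {"series": [[[0,0,0,-0.6,0,0,0.6],[0,0,0,0,-0.7,0,0.6],[0,0,0,0,-0.7,0,0.6],[0,0,0,0,0,0,0.6],[0,0,0,0,0,0,0.6]]]}}

```text
clock: 43.5
tool_pos: [0.4437, -0.3088, 0.2235]
ee_rot: [[0.999, 0.048, 0.001], [0.048, -0.999, -0.001], [0.001, 0.001, -1.0]]
force: [0.3, -0.7, -0.2]
gripper_width: 0.604
finger_force: 0.0
```

```bash
python3 - <<'E'
from prof import *
o=robot.get_obs();print(o["tool_pos"]);p=robot.camera_params("wrist");im,d=robot.get_image("wrist");X=wcloud(d,p)
C=np.array([.596,-.298]);R=Ro.from_euler("z",2.7,degrees=True).as_matrix()[:2,:2]
L=(X[...,:2]-C)@R
for b in(.074,-.074):
    m=(abs(X[...,2]-.045)<.006)&(abs(L[...,1]-b)<.035)&(L[...,0]<-.058)&(L[...,0]>-.16);S=L[m];print(b,len(S),fit(S),X[m][:,2].mean(), "rear",S[:,0].min())
m=(abs(X[...,2]-.071)<.006)&(abs(L[...,1])<.125)&(abs(L[...,0])<.07);print("roof local",fit(L[m]))
cv2.imwrite("pics/w12.png",im[:,:,::-1])
from look import look
look("t4")
E
```

```text
[ 0.44370657 -0.30877666  0.22352885]
0.074 1709 (array([-83.6,  74.2]), array([44.8, 51.1]), 90.0) 0.04552146012716728 rear -0.10921085069379834
-0.074 1724 (array([-83.5, -74.1]), array([45.1, 51. ]), 89.92) 0.04551867164560603 rear -0.1090939064452643
roof local (array([-0.2,  0.5]), array([111.7, 243.7]), 0.04)
green 165 [ 509.9 -230.7] [52.9 44.6] 8.04 0.0422
```

View pics/w12.png

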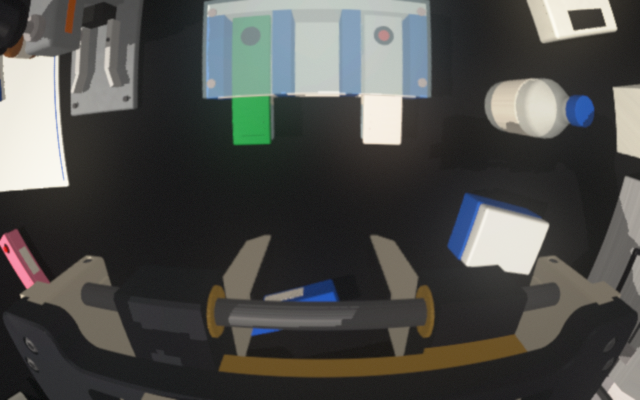

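Both boxes are fully home: the rear ends are at rack x −109 mm against −110 nominal, and both lie flat and released. The top view shows no other box on the mat, and the knob is up at .194. Handing in.

```bash
python3 -c "
from rig import robot
print(robot.job_done())"
```

```text
the job is handed in; nothing more can be done
None
```

I locked the green and white boxes in the press and slid both fully home, flat and released, in the two outer rack bays, with the plunger back up; there was no yellow box. Along the way the green box tipped nose-down in the grip and was set flat on the bench and re-gripped; its stud looks slightly further in than the white one's.

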